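Make up a sensor gland: finger-tight, then a quarter turn

ROBOT

A 6-joint arm with a two-finger parallel gripper is mounted at the origin on the work surface. World frame = base frame: x ahead of the robot, y to its left, z up, the work surface at z = 0. Lengths are in m, angles in degrees, forces in N, time in s.
With the tool pointing down it reaches from about 0.3 to 0.75 m from the base axis. Payload 8.5 kg.
Tool frame: the origin (TCP) lies on the centre line of the jaws, within the pads' length; the fingertips stand 14 mm ahead of it and the grasp point (between the pads) lies 5 mm behind it; z points along the fingers, y is the direction in which the jaws open and shut (so a half turn about z gives the same grasp; the last joint's range is limited). The gripper opens to 85 mm and grips with 20 to 120 N. Pads are 22 mm wide; open, the fingers measure 114 mm over their backs; the gripper's body (76 mm by 85 mm) begins 54 mm behind the grasp point. The pads swing forward as they close: fully open they stand 13 mm farther back than shut.
Start: joints at [57.164, 21.807, 74.336, -0, 83.858, -12.336], TCP at [0.193, 0.515, 0.245] pointing down, gripper open.
Joint ranges: [-178.18, 178.18], [-50.72, 133.34], [12.68, 142.11], [-81.47, 261.47], [9.98, 163.14], [-165.26, 165.26]. Speed limits (degrees/s): [136.94, 136.94, 180, 180, 180, 180].

INTERFACE

Orientations are given as a 3x3 rotation matrix whose columns are the frame's x, y, z axes.
In Python, from rig import env, optics, order, finder gives the robot as it stands.
- The arm moves only by the tool play_rows, never from a script. Its argument "commands" is a list of rows, each an object of numbers: "grip": the closure, from -1 (fully open) to 1 (shut); "x", "y", "z": the shift along the tool's x, y, z in m; "rx", "ry", "rz": the turn, a rotation vector about the tool's x, y, z in rad. A call has 1 to 12 rows; each row shifts and turns the commanded pose from where the row before left it, along the tool's axes as they then stand; what a row does not reach is not made up. A row lasts 1/8 s, in which the tool goes at most 62.5 mm and 10.7 degrees, less where a joint would pass 70% of its speed; a pose out of reach is approached as far as the arm can. A call is refused whole if a number of a shift passes 0.0625 or a number of a turn 0.188, either way. A call with a gripper value outside its range is refused whole. The fingers move at their own pace and stop on an object; "squeeze" is the grip in N (left out, the last holds). Time passes only in rows, so rows that do not move let the fingers close. It gives the time, the measured TCP pose, the force and the opening at its end, in the units of the state.
- env.observe(): the state, without advancing time (a new reading comes with each control period).
- optics.get_image(name): name is "scene" or "top" or "wrist"; returns a dict with "color" (480x640x3 uint8, blue, green, red), "range_z" (480x640 float32, m along the optical axis (not along the pixel's ray), 0 where there is no reading), "fov_y" (degrees; the focal length in pixels is half the picture's height over the tangent of half this angle, whatever the lens; pixels are square), "cx", "cy" (the principal point, pixels), "cam_to_world" (4x4, takes a point from camera to world coordinates). Camera axes: x right, y down, z forward; pixel columns grow to the right and rows downward; lengths in m; the calibration is good to about 2 mm. The wrist camera is an equidistant fisheye: a pixel r from the principal point sees the ray r / f radians off the axis. A picture is of the moment at which its call begins.
- order.close_job(): hands the job in, once; it reports no verdict.
Trained networks look in the newest picture that a camera, given by its name, has taken for a name from the list of things; names that differ only in an ending like _2 or _b are one class to them, and where a whole thing is asked for, a point or a joint stands for the part that bears it (a point fixed in the world has none). Each returns a list of dicts, best first, with "conf" (0 to 1); they miss things now and then, are a little off and sometimes report something else, mostly with a low value. They report only what shows in the picture. A call takes as long as a camera call. They do not tell look-alikes from the thing itself.
- finder.boxes_of(camera, thing): "point" ([x, y, z] in m, in world coordinates, good to about 4 mm: the middle of the surface that is visible of it).
The state is a dict: "time_s": time; "q": joint angles; "qvel": joint speeds; "joint_efforts": joint torques, N m; "position": TCP position; "tool_rot": TCP orientation; "ft_force": force on the tool from outside, world axes, zero at the start; "wrist_torque": the same for the moment, N m; "grip_width": finger opening in m.
Only numpy, scipy, OpenCV 4.12 (cv2) and the standard library are available. Lean on these libraries where they do the work, as an engineer would, in place of code of your own. Each camera call takes 0.05 s, during which the arm holds its last target.

TASK

The brass gland nut round the sensor on the clamped transmitter case is loose. With the bare gripper fingers run it down clockwise (seen from above) until it is just finger-tight, then use the large open-ended spanner to give it a quarter turn more, which brings its red stripe round to the red stripe on the case, and lay the spanner flat on the bench again. Do not push on the sensor or the antenna, and leave the small spanner, screwdriver, bottle and can where they are.

Things in the scene. Friction and masses are not known exactly. Their poses are not given: they have to be found in the camera images.
- vice: Heavy blue vice, fixed, holding a grey transmitter case. Origin on the bench (z=0) exactly under the brass gland's axis. In its frame (mm): case x -50..110, y -31..31, top at z=80; base x -50..100, y -55..55, 18 high; jaws to y=+-52, z=60; screw and bar to y=-93 at z=36. On the case top: gland (0,0), plug gland (67,-9), antenna (90,10).
- nut (a joint): Brass hexagon gland nut, vertical axis; rad, grows clockwise seen from above (tightening). 0 = finger-tight, negative = loose, pi/2 = a quarter turn past it. Below 0 it drags 0.06 N m; above 0 it takes about 0.5 N m. It stays where left and does not sink. At value q the outward normal of the red-striped flat points along vice yaw - q; the case's red stripe lies at vice yaw - pi/2.
- nut_mid (a point): On the nut's axis, at z=104 mm; turns with the nut. Hexagon 30 mm across flats, 34.6 across corners, z=94..114 mm; above it a 4.5 mm high shoulder of 11.5 mm radius, then the sensor. Below: a neck (12.5 mm radius, 3 mm high), then the gland's fixed hexagon, also 30 mm across flats, z=82..91 mm, which must not be gripped with it.
- sensor: Round sensor that stands up out of the nut on its axis: 12 mm stem, then a copper-coloured cap of 14.4 mm diameter up to z=146 mm; fixed to the case and delicate. Origin at bench height on the axis.
- antenna: Black stub antenna on the case, 11 mm diameter (base 15 mm), from z=80 to z=145 mm; fixed and delicate. Origin at its foot.
- plug: Black and grey plug gland on the case, fixed, 28 mm diameter at most, z=80 to 113 mm. Origin at its foot.
- spanner: Large open-ended steel spanner, 245 mm, about 0.3 kg, lying loose. Origin on its underside below the jaw centre; x points out of the open jaws, handle to -x. Jaws 31.4 mm wide, parallel from 20 mm behind to 12 mm ahead of the origin, flared mouth to 24 mm; head 14 mm thick, 61 wide; handle 20 wide, 12 thick (1..13 mm over the underside), x=-51..-207 mm; balances at about x=-87 mm.
- spanner_jaw (a point): Centre of the spanner's jaws at half thickness, 7 mm over the underside: sits on the nut's axis when the spanner is fully on.
- spanner_tail (a point): Centre of the round tail end (28 mm diameter, 14 mm thick) of the large spanner, 207 mm behind the jaw centre, at half thickness.
- small_spanner: A smaller spanner of the same form (19 mm jaws, 165 mm long, 9 mm thick), too small for the nut; bystander. Origin under the centre of its jaws, handle to -x.
- bottle: White bottle with blue cap, 60 mm diameter, 150 mm high, standing loose; bystander. Origin at the centre of its underside.
- can: Spray can, 54 mm diameter, 160 mm high, standing loose; bystander. Origin at the centre of its underside.
- screwdriver: Blue screwdriver, 190 mm long, lying loose; bystander. Origin at its middle on the bench, length along x.
Not all that is in view belongs to the job. What is shaped like the spanner but pink is not meant. What is shaped like the vice but purple is not meant.

How it is judged (in metres and radians):
On the way, in this order (a step that is already met when the one before it is completed fails the run):
1. the nut is run down finger-tight with the bare fingers (within 0.2 rad of the finger-tight point) (value of joint nut between -0.2 and 0.2 rad), for 0.2 s.
2. the large spanner is on the nut, jaws on its axis, with the nut still about finger-tight (horizontal distance between spanner_jaw and nut_mid below 0.007 m and z of spanner_jaw in the frame of vice between 0.096 and 0.112 m and value of joint nut below 0.35 rad), for 0.1 s.
3. the nut is a quarter turn past finger-tight (1.31 to 1.83 rad) with the spanner on it (horizontal distance between spanner_jaw and nut_mid below 0.007 m and z of spanner_jaw in the frame of vice between 0.096 and 0.112 m and value of joint nut between 1.31 and 1.83 rad), for 0.2 s.
At the end, for the whole second after the job is handed in: The nut is 75 to 105 degrees (1.31 to 1.83 rad) past finger-tight, the large spanner lies flat and at rest on the bench (jaw and tail centres under 13 mm high), and small spanner, screwdriver, bottle and can are within 30 mm of where they were (value of joint nut between 1.31 and 1.83 rad and height (world z) of each of spanner_jaw, spanner_tail below 0.013 m and linear speed of spanner below 0.02 m/s and distance of each of small_spanner, screwdriver, bottle, can from where it was at the start of the episode below 0.03 m); the robot touches nothing.
It fails at once if the nut is tightened past finger-tight (more than 0.3 rad) with the fingers on it (value of joint nut above 0.3 rad and contact force between the fingers and nut above 2 N).
It fails at once if the large spanner works on the nut before it is finger-tight (value of joint nut below -0.35 rad and contact force between spanner and nut above 2 N).
It fails at once if the nut is overtightened, more than 110 degrees past finger-tight (value of joint nut above 1.92 rad).
It fails at once if the sensor or the antenna is pushed with more than 8 N (contact force between any of sensor, antenna and anything else above 8 N).
It fails at once if a bystander is moved more than 30 mm or tipped (distance of any of small_spanner, screwdriver, bottle, can from where it was at the start of the episode above 0.03 m or angle between any of bottle, can's own z axis and vertical above 0.5 rad).
It also fails if it takes over 72 s, if anything falls off the work surface, if the arm or the gripper's body presses on something with over 40 N, if the wrist force passes 120 N, or if a joint passes its speed limit or range.

## Working session

There is one attempt and no reset: what is moved stays moved. The work goes in short steps, Python scripts to look and compute and a tool call to move; the robot and the scene stay as the last step left them, time stands still between calls to the robot, and variables do not carry over. Pictures are saved under pics/ and viewed, and the job is handed in when it is done.

Besides the shell and the picture viewer there is one more tool, called after "Call:" as a command line: name --argument value ..., lists and objects as JSON in quotes. play_rows: Moves the arm, as the interface text tells. Its arguments: {"type":"object","properties":{"commands":{"type":"array"},"squeeze":{"type":"number"}},"required":["commands"]}

```bash
ls; mkdir -p pics
cat > h.py <<'E'
import numpy as np, cv2
from rig import env, optics, order, finder
def snap(n,fn):
    im=optics.get_image(n); cv2.imwrite('pics/'+fn,im['color']); return im
def f_of(im): return 240/np.tan(np.radians(im['fov_y']/2))
def px2w(im,u,v,z=None):
    f=f_of(im); d=im['range_z'][int(v),int(u)] if z is None else z
    p=np.array([(u-im['cx'])/f*d,(v-im['cy'])/f*d,d,1]); return (np.array(im['cam_to_world'])@p)[:3]
def ray_at(im,u,v,h):
    f=f_of(im); T=np.array(im['cam_to_world']); d=T[:3,:3]@np.array([(u-im['cx'])/f,(v-im['cy'])/f,1]); o=T[:3,3]
    return o+d*(h-o[2])/d[2]
def w2px(im,p):
    T=np.linalg.inv(np.array(im['cam_to_world'])); c=T@np.append(p,1); f=f_of(im); return c[0]/c[2]*f+im['cx'],c[1]/c[2]*f+im['cy']
def st():
    s=env.observe(); print('t',s['time_s'],'p',np.round(s['position'],4),'F',np.round(s['ft_force'],1),'w',s['grip_width']); print(np.round(s['tool_rot'],4).tolist(), np.round(s['q'],1)); return s
E
python3 - <<'E'
from h import *
s=st()
for n in ('scene','top'):
    im=snap(n,n+'0.png'); print(n,im['fov_y'],im['cx'],im['cy'],np.round(im['cam_to_world'],3).tolist())
    for t in ('vice','nut','sensor','antenna','plug','spanner','spanner_tail','spanner_jaw','small_spanner','bottle','can','screwdriver'):
        print(t,[(np.round(d['point'],3).tolist(),round(d['conf'],2)) for d in finder.boxes_of(n,t)][:4])
E
```

```text
pics
t 0.0 p [0.1925 0.5149 0.2447] F [-0.6  0.9 -0.6] w 0.08519076041524742
[[-0.9367, 0.3502, -0.0008], [0.3502, 0.9367, -0.0013], [0.0003, -0.0015, -1.0]] [ 57.2  21.8  74.4  -0.   83.9 -12.3]
scene 52.42958244114428 322.4517102273311 246.15394038824087 [[0.796, 0.514, -0.319, 0.904], [0.605, -0.673, 0.426, -0.609], [0.004, -0.532, -0.847, 1.158], [0.0, 0.0, 0.0, 1.0]]
vice [([0.824, 0.175, 0.064], 0.88), ([0.628, -0.011, 0.071], 0.86)]
nut [([0.704, -0.233, 0.139], 0.16)]
sensor [([0.659, 0.015, 0.104], 0.54), ([0.595, -0.007, 0.137], 0.43), ([0.63, -0.014, 0.071], 0.17)]
antenna [([0.862, 0.24, 0.117], 0.61), ([0.668, 0.042, 0.116], 0.44)]
plug [([0.851, 0.207, 0.102], 0.46), ([0.659, 0.017, 0.104], 0.42)]
spanner [([0.74, -0.458, 0.012], 0.67), ([0.321, -0.467, 0.008], 0.61)]
spanner_tail [([0.322, -0.465, 0.011], 0.96), ([0.741, -0.459, 0.015], 0.88), ([0.458, -0.287, 0.012], 0.58), ([0.63, 0.213, 0.086], 0.18)]
spanner_jaw [([0.461, -0.288, 0.016], 0.9), ([0.744, -0.46, 0.011], 0.86), ([0.321, -0.468, 0.01], 0.71)]
small_spanner [([0.477, 0.307, 0.006], 0.63), ([0.667, 0.042,
[... 442 characters left out ...]
0.74), ([0.586, -0.006, 0.115], 0.42)]
sensor [([0.786, 0.185, 0.14], 0.53)]
antenna [([0.861, 0.239, 0.116], 0.68), ([0.658, 0.046, 0.122], 0.63)]
plug [([0.649, 0.021, 0.108], 0.63), ([0.85, 0.209, 0.108], 0.62)]
spanner [([0.31, -0.463, 0.014], 0.83), ([0.449, -0.285, 0.011], 0.79), ([0.733, -0.449, 0.013], 0.64)]
spanner_tail [([0.316, -0.468, 0.015], 0.83), ([0.444, -0.286, 0.014], 0.67), ([0.735, -0.444, 0.011], 0.66)]
spanner_jaw [([0.449, -0.288, 0.012], 0.74), ([0.737, -0.447, 0.014], 0.61)]
small_spanner [([0.477, 0.303, 0.008], 0.57)]
bottle [([0.617, 0.222, 0.106], 0.7)]
can [([0.685, -0.218, 0.156], 0.6), ([0.449, -0.285, 0.011], 0.17)]
screwdriver [([0.453, 0.037, 0.024], 0.9)]
```

View pics/scene0.png

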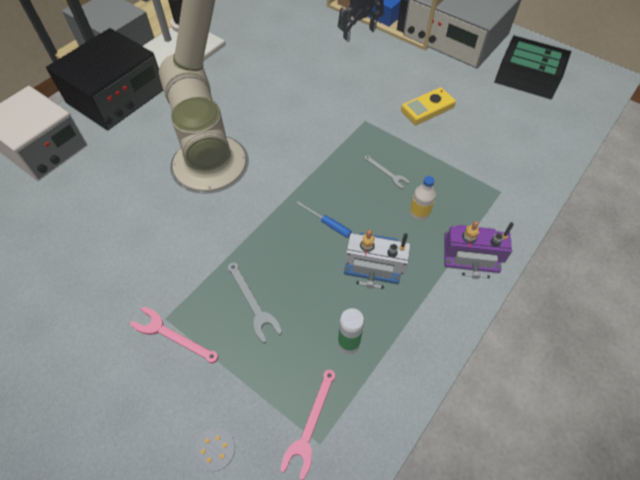

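View pics/top0.png

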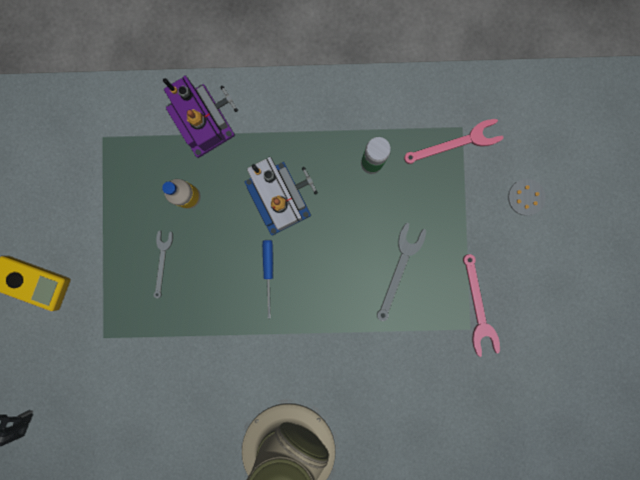

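Vice candidates in the top picture are the blue one at (278,195) and the purple one at (200,115). Spanner candidates are steel at (402,270), pink at (455,142), pink at (482,305), and small steel at (163,262). The blue vice and the large steel spanner fit the description. Next I'll confirm them in an enlarged crop and measure.

```bash
cat > m.py <<'E'
from h import *
im=optics.get_image('top'); c=im['color']
a=cv2.resize(c[145:245,235:335],(400,400),interpolation=cv2.INTER_CUBIC)
b=cv2.resize(c[215:325,360:460],(364,400),interpolation=cv2.INTER_CUBIC)
cv2.imwrite('pics/crop1.png',np.hstack([a,b]))
im2=optics.get_image('scene'); c2=im2['color']
cv2.imwrite('pics/crop2.png',cv2.resize(c2[215:295,335:425],(720,640),interpolation=cv2.INTER_CUBIC)[:600])
np.savez('top.npz',**{k:np.array(v) for k,v in im.items()}); np.savez('scene.npz',**{k:np.array(v) for k,v in im2.items()})
for n,i in(('top',im),('scene',im2)):
    d=i['range_z']; f=f_of(i); v,u=np.mgrid[:480,:640]; T=np.array(i['cam_to_world'])
    P=np.stack([(u-i['cx'])/f*d,(v-i['cy'])/f*d,d],-1)@T[:3,:3].T+T[:3,3]
    np.save(n+'P.npy',P)
    reg=(np.abs(P[...,0]-.62)<.15)&(np.abs(P[...,1]-.01)<.12)
    m=reg&(np.abs(P[...,2]-.08)<.006); m=cv2.morphologyEx(m.astype(np.uint8),cv2.MORPH_OPEN,np.ones((3,3)))>0
    q=P[m][:,:2].astype(np.float32); r=cv2.minAreaRect(q*1000); print(n,'case top',m.sum(),r, np.median(P[m][:,2]))
    h=reg&(P[...,2]>.135)&(P[...,2]<.155); print('>135',h.sum(),np.round(P[h],3)[:40].tolist())
    h=reg&(P[...,2]>.108)&(P[...,2]<.12); print('~114',h.sum(),np.round(np.median(P[h],0),3))
P=np.load('topP.npy')
g=c.astype(int); 
reg=(P[...,0]>.3)&(P[...,0]<.6)&(P[...,1]>-.4)&(P[...,1]<-.2)
print('bench z',np.median(P[reg][:,2]))
m=(reg&(P[...,2]>.006)&(P[...,2]<.03)); print(m.sum())
bgr=c[300,410]; print(bgr,c[285,392],c[236,405])
E
python3 m.py
```

```text
top case top 1436 ((615.6439208984375, 11.973678588867188), (160.16152954101562, 62.38166427612305), 25.24362564086914) 0.07939066675407902
>135 54 [[0.669, 0.05, 0.144], [0.669, 0.048, 0.142], [0.669, 0.046, 0.144], [0.669, 0.044, 0.143], [0.666, 0.05, 0.145], [0.666, 0.048, 0.145], [0.667, 0.046, 0.142], [0.666, 0.044, 0.144], [0.667, 0.042, 0.142], [0.664, 0.05, 0.145], [0.665, 0.048, 0.143], [0.665, 0.046, 0.142], [0.664, 0.044, 0.144], [0.664, 0.042, 0.143], [0.662, 0.05, 0.145], [0.662, 0.048, 0.143], [0.662, 0.046, 0.144], [0.662, 0.044, 0.145], [0.663, 0.042, 0.14], [0.661, 0.049, 0.141], [0.66, 0.046, 0.143], [0.661, 0.044, 0.14], [0.593, 0.002, 0.146], [0.593, -0.001, 0.144], [0.593, -0.003, 0.146], [0.594, -0.004, 0.141], [0.591, 0.004, 0.144], [0.591, 0.002, 0.146], [0.591, -0.001, 0.146], [0.591, -0.002, 0.143], [0.591, -0.005, 0.145], [0.591, -0.007, 0.14], [0.589, 0.004, 0.144], [0.589, 0.002, 0.142], [0.589, -0.0, 0.145], [0.588, -0.003, 0.148], [0.588, -0.005, 0.147], [0.589, -0.007, 0.141], [0.587, 0.004, 0.14], [0.587, 0.002, 0.144]]
~114 169 [0.597 0.007 0.114]
sc
[... 468 characters left out ...]
0.592, -0.0, 0.148], [0.594, 0.001, 0.147], [0.596, 0.003, 0.147], [0.585, -0.001, 0.137], [0.59, -0.006, 0.147], [0.591, -0.002, 0.144], [0.593, -0.0, 0.143], [0.595, 0.0, 0.145], [0.598, 0.001, 0.147], [0.663, 0.05, 0.147], [0.665, 0.052, 0.147], [0.667, 0.054, 0.147], [0.669, 0.055, 0.147], [0.586, -0.002, 0.135], [0.588, -0.002, 0.137], [0.592, -0.005, 0.144], [0.594, -0.002, 0.142], [0.595, 0.002, 0.138], [0.597, 0.002, 0.141], [0.662, 0.049, 0.143], [0.664, 0.048, 0.146], [0.666, 0.05, 0.146], [0.669, 0.051, 0.147], [0.67, 0.055, 0.143], [0.596, 0.001, 0.136], [0.663, 0.048, 0.14]]
~114 133 [0.604 0.012 0.115]
bench z 0.0006162207045135037
1102
[119 127 109] [123 119 113] [124 122 114]
```

```bash
ls pics
```

```text
crop1.png
crop2.png
scene0.png
top0.png
```

View pics/crop1.png

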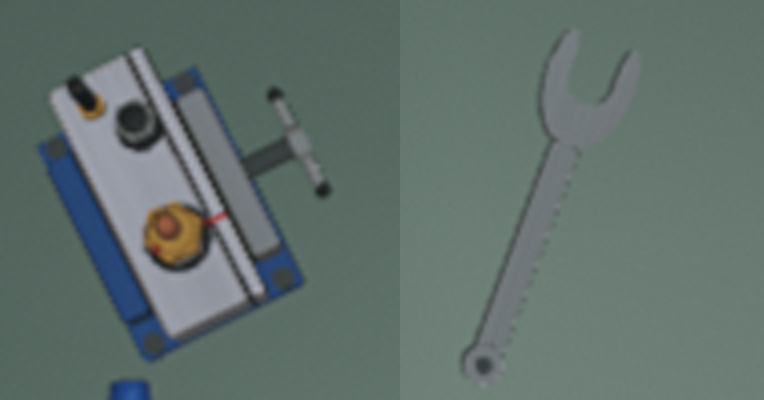

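View pics/crop2.png

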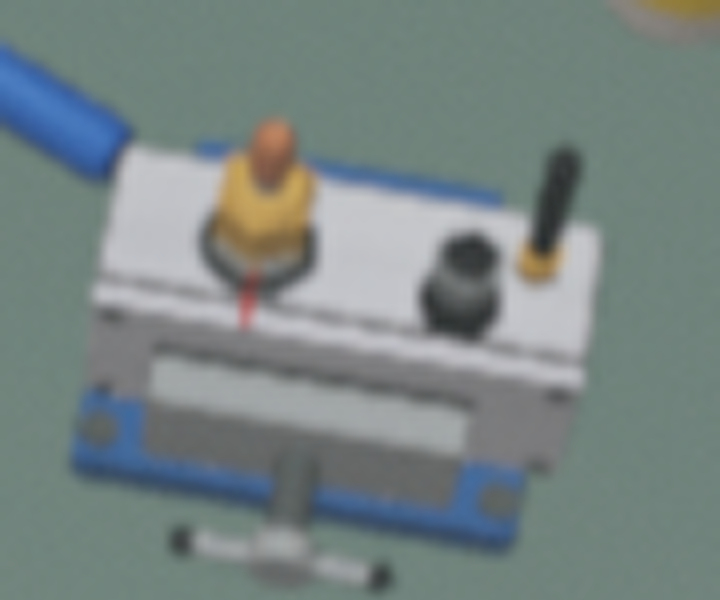

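The left crop shows the blue vice: nut at about (175,235), nut stripe at (155,250), case stripe at (215,218). The right crop shows the large steel spanner, with jaws at (590,90) and tail at (483,365). Now I'll measure the poses.

```bash
cat > m2.py <<'E'
from h import *
class D(dict):pass
out=[]
for n in('top','scene'):
    im=dict(np.load(n+'.npz')); P=np.load(n+'P.npy'); c=im['color']
    reg=(P[...,0]>.3)&(P[...,0]<.6)&(P[...,1]>-.4)&(P[...,1]<-.2)
    m=(reg&(P[...,2]>.0075)&(P[...,2]<.03)).astype(np.uint8)
    nl,l,s,_=cv2.connectedComponentsWithStats(m); k=1+np.argmax(s[1:,4]); m=l==k
    q=P[m]; r=cv2.minAreaRect((q[:,:2]*1000).astype(np.float32)); print(n,m.sum(),r,np.median(q[:,2]))
    # model fit: template points in spanner frame
    from scipy.optimize import minimize
    xs,ys=np.meshgrid(np.arange(-225,30,1.),np.arange(-40,41,1.))
    M=((xs>-210)&(xs<-15)&(abs(ys)<10))|((xs+207)**2+ys**2<14**2)
    R=((xs+12)**2/ (40**2)+ys**2/30.5**2<1)&(xs<24)&~((xs>-20)&(abs(ys)<15.7))
    M=M&~((xs>-20)&(abs(ys)<15.7))|R
    sdf=cv2.distanceTransform(M.astype(np.uint8),cv2.DIST_L2,5)-cv2.distanceTransform((~M).astype(np.uint8),cv2.DIST_L2,5)
    from scipy.ndimage import map_coordinates
    near=cv2.dilate(m.astype(np.uint8),np.ones((25,25)))>0
    pts=P[near][:,:2]*1000; lab=m[near].astype(float)
    def cost(p):
        a=p[2]; d=pts-p[:2]; x=d[:,0]*np.cos(a)+d[:,1]*np.sin(a); y=-d[:,0]*np.sin(a)+d[:,1]*np.cos(a)
        s=map_coordinates(sdf,[y+40,x+225],order=1,mode='nearest'); return ((1/(1+np.exp(-s/1.5))-lab)**2).mean()
    tail=np.array([.372,-.25])*1000
    best=None
    for a in np.radians([-45,-35,-25,-15]):
        x0=[pts[:,0].mean()+90*np.cos(a),pts[:,1].mean()+90*np.sin(a),a]
        rr=minimize(cost,x0,method='Nelder-Mead',options=dict(maxiter=2000,initial_simplex=[x0,np.add(x0,[8,0,0]),np.add(x0,[0,8,0]),np.add(x0,[0,0,.1])]))
        if best is None or rr.fun<best.fun: best=rr
    print(n,'spanner',np.round(best.x[:2],1),np.degrees(best.x[2]),best.fun)
    # nut stripe: red pixels
    hsv=cv2.cvtColor(c,cv2.COLOR_BGR2HSV)
    red=((hsv[...,0]<6)|(hsv[...,0]>174))&(hsv[...,1]>120)
    reg=(np.abs(P[...,0]-.6)<.07)&(np.abs(P[...,1])<.07)
    for v,u in zip(*np.where(red&reg)): print('red',u,v,hsv[v,u],np.round(P[v,u],3))
    print('nut px centre z114',w2px(im,[.589,0,.114]))
E
python3 m2.py
```

```text
top 1042 ((419.5369873046875, -284.9305419921875), (59.840267181396484, 244.84764099121094), 70.59111785888672) 0.013334091970690909
top spanner [ 513.4 -319.2] -22.409965006188667 0.017399128489293602
red 289 199 [  0 129 164] [ 0.599 -0.023  0.078]
red 286 200 [  1 147  85] [ 0.595 -0.017  0.089]
red 287 200 [  0 158 108] [ 0.596 -0.019  0.085]
red 273 207 [  4 160 110] [0.577 0.01  0.114]
nut px centre z114 (np.float64(277.30124634977983), np.float64(201.61241304134896))
scene 871 ((420.8757629394531, -279.97991943359375), (60.78030014038086, 248.80128479003906), 69.93669128417969) 0.014626121503414913
scene spanner [ 514.7 -314.4] -22.48732387211687 0.019252296000900723
nut px centre z114 (np.float64(366.92318672702856), np.float64(239.56059442810187))
```

Call:
play_rows --commands '[{"x":-0.046,"y":-0.0286,"grip":0},{"x":-0.046,"y":-0.0286,"grip":0},{"x":-0.046,"y":-0.0286,"grip":0},{"x":-0.046,"y":-0.0286,"grip":0},{"x":-0.046,"y":-0.0286,"grip":0},{"x":-0.046,"y":-0.0286,"grip":0},{"x":-0.046,"y":-0.0286,"grip":0},{"x":-0.046,"y":-0.0286,"grip":0},{"x":-0.046,"y":-0.0286,"grip":0},{"x":-0.046,"y":-0.0286,"grip":0},{"x":-0.046,"y":-0.0286,"grip":0},{"x":-0.046,"y":-0.0286,"grip":0}]'

```text
invalid input at $.commands[0]: expected keys grip, x, y, z, rx, ry, rz
```

Run:
```python
from h import *
st(); im=snap('wrist','w1.png'); print(im['fov_y'],im['cx'],im['cy'],np.round(im['cam_to_world'],4).tolist())
np.savez('w1.npz',**{k:np.array(v) for k,v in im.items()})
```

```text
t 1.4 p [0.1926 0.5151 0.2453] F [ 0.6  0.4 -0.2] w 0.08558185157383687
[[-0.9367, 0.3502, 0.0], [0.3502, 0.9367, -0.0], [-0.0, -0.0, -1.0]] [ 57.2  21.8  74.3  -0.   83.9 -12.3]
65.70646984690485 321.60375896841134 240.4790124532061 [[0.3513, 0.8983, 0.2639, 0.1262], [0.9362, -0.3372, -0.0988, 0.54], [0.0003, 0.2818, -0.9595, 0.3735], [0.0, 0.0, 0.0, 1.0]]
```

View pics/w1.png

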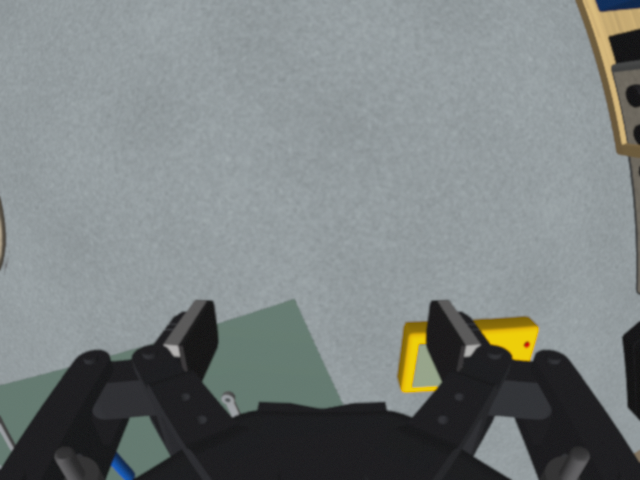

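Call:
play_rows --commands '[{"x":-0.046,"y":-0.0286,"z":0,"rx":0,"ry":0,"rz":0,"grip":-0.1},{"x":-0.046,"y":-0.0286,"z":0,"rx":0,"ry":0,"rz":0,"grip":-0.1},{"x":-0.046,"y":-0.0286,"z":0,"rx":0,"ry":0,"rz":0,"grip":-0.1},{"x":-0.046,"y":-0.0286,"z":0,"rx":0,"ry":0,"rz":0,"grip":-0.1},{"x":-0.046,"y":-0.0286,"z":0,"rx":0,"ry":0,"rz":0,"grip":-0.1},{"x":-0.046,"y":-0.0286,"z":0,"rx":0,"ry":0,"rz":0,"grip":-0.1},{"x":-0.046,"y":-0.0286,"z":0,"rx":0,"ry":0,"rz":0,"grip":-0.1},{"x":-0.046,"y":-0.0286,"z":0,"rx":0,"ry":0,"rz":0,"grip":-0.1},{"x":-0.046,"y":-0.0286,"z":0,"rx":0,"ry":0,"rz":0,"grip":-0.1},{"x":-0.046,"y":-0.0286,"z":0,"rx":0,"ry":0,"rz":0,"grip":-0.1},{"x":-0.046,"y":-0.0286,"z":0,"rx":0,"ry":0,"rz":0,"grip":-0.1},{"x":-0.046,"y":-0.0286,"z":0,"rx":0,"ry":0,"rz":0,"grip":-0.1}]' --squeeze 30

```text
time_s: 2.95
position: [0.5904, -0.0012, 0.2454]
tool_rot: [[-0.937, 0.35, 0.0], [0.35, 0.937, 0.0], [-0.0, 0.0, -1.0]]
ft_force: [-0.1, 0.2, 1.1]
grip_width: 0.047
```

Run:
```python
from h import *
st(); im=snap('wrist','w2.png'); print(im['fov_y'],im['cx'],im['cy'],np.round(im['cam_to_world'],4).tolist())
np.savez('w2.npz',**{k:np.array(v) for k,v in im.items()})
for t in('nut','sensor','antenna','plug'): print(t,[(np.round(d['point'],4).tolist(),round(d['conf'],2)) for d in finder.boxes_of('wrist',t)][:3])
```

```text
t 2.95 p [ 0.5904 -0.0012  0.2454] F [-0.1  0.2  1.1] w 0.047001935618372376
[[-0.9366, 0.3503, 0.0002], [0.3503, 0.9366, 0.0], [-0.0002, 0.0001, -1.0]] [-11.6  25.9  67.6   0.   86.5 -81.1]
65.70646984690485 321.60375896841134 240.4790124532061 [[0.3515, 0.8982, 0.2641, 0.524], [0.9362, -0.3374, -0.0988, 0.0236], [0.0004, 0.282, -0.9594, 0.3735], [0.0, 0.0, 0.0, 1.0]]
nut [([0.5775, 0.0023, 0.1203], 0.63)]
sensor [([0.5893, 0.0028, 0.1417], 0.81), ([0.7837, 0.1874, 0.1342], 0.56)]
antenna [([0.664, 0.0476, 0.1114], 0.97), ([0.8551, 0.2371, 0.1169], 0.79)]
plug [([0.846, 0.2038, 0.1024], 0.94), ([0.6476, 0.0196, 0.0996], 0.88)]
```

View pics/w2.png

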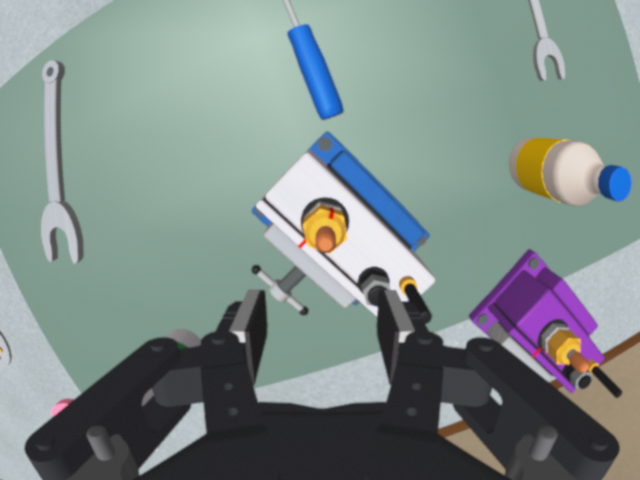

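The wrist view shows the nut at (325,228) with its red stripe at (331,213), the case stripe at (301,244) and the plug at (374,285). The large spanner is on the left at (58,165) and the purple vice on the right. I'll enlarge the nut.

```bash
cat >> h.py <<'E'
def wproj(im,p):
    T=np.linalg.inv(np.array(im['cam_to_world'])); c=T@np.append(p,1); f=240/np.radians(im['fov_y']/2)
    if 'ftan' in im: f=im['ftan']
    f=240/np.tan(np.radians(im['fov_y']/2))
    r=np.hypot(c[0],c[1]); th=np.arctan2(r,c[2]); return np.array([c[0]/r*th*f+im['cx'],c[1]/r*th*f+im['cy']])
def wray(im,u,v,h):
    f=240/np.tan(np.radians(im['fov_y']/2)); T=np.array(im['cam_to_world']); x,y=u-im['cx'],v-im['cy']; r=np.hypot(x,y)+1e-9; th=r/f
    d=T[:3,:3]@np.array([x/r*np.sin(th),y/r*np.sin(th),np.cos(th)]); o=T[:3,3]; return o+d*(h-o[2])/d[2]
def overlay(im,c,yaw,q,fn,box,sc,extra=()):
    u0,v0,u1,v1=box; a=cv2.resize(im['color'][v0:v1,u0:u1],None,fx=sc,fy=sc,interpolation=cv2.INTER_CUBIC)
    def dr(pts,col,cl=True):
        pp=np.array([(wproj(im,p)+.5-[u0,v0])*sc for p in pts]).astype(np.int32); cv2.polylines(a,[pp],cl,col,1,cv2.LINE_AA)
    cs=np.array(c)
    R=lambda x,y,z:[cs[0]+x*np.cos(yaw)-y*np.sin(yaw),cs[1]+x*np.sin(yaw)+y*np.cos(yaw),z]
    dr([R(*p,.08) for p in((-.05,-.031),(.11,-.031),(.11,.031),(-.05,.031))],(255,0,255))
    A=yaw-q
    for z,col in((.114,(0,255,0)),(.094,(255,255,0))):
        dr([[cs[0]+.01732*np.cos(A+np.radians(30+60*k)),cs[1]+.01732*np.sin(A+np.radians(30+60*k)),z] for k in range(6)],col)
    t=np.linspace(0,2*np.pi,40)
    dr([[cs[0]+.0072*np.cos(x),cs[1]+.0072*np.sin(x),.146] for x in t],(255,0,0))
    dr([[cs[0]+.015*np.cos(A),cs[1]+.015*np.sin(A),z] for z in(.094,.114)],(0,0,0),False)
    for e in extra: dr(e,(0,0,255))
    cv2.imwrite('pics/'+fn,a)
E
python3 - <<'E'
from h import *
im=dict(np.load('w2.npz'))
print(wproj(im,[.589,0,.146]))
overlay(im,(.589,0),np.radians(26),np.radians(-110),'ov1.png',(240,140,450,320),3.6)
a=cv2.resize(im['color'][180:270,275:375],None,fx=6,fy=6,interpolation=cv2.INTER_CUBIC); cv2.imwrite('pics/c3.png',a)
E
```

```text
[322.63030352 243.93374271]
```

View pics/ov1.png

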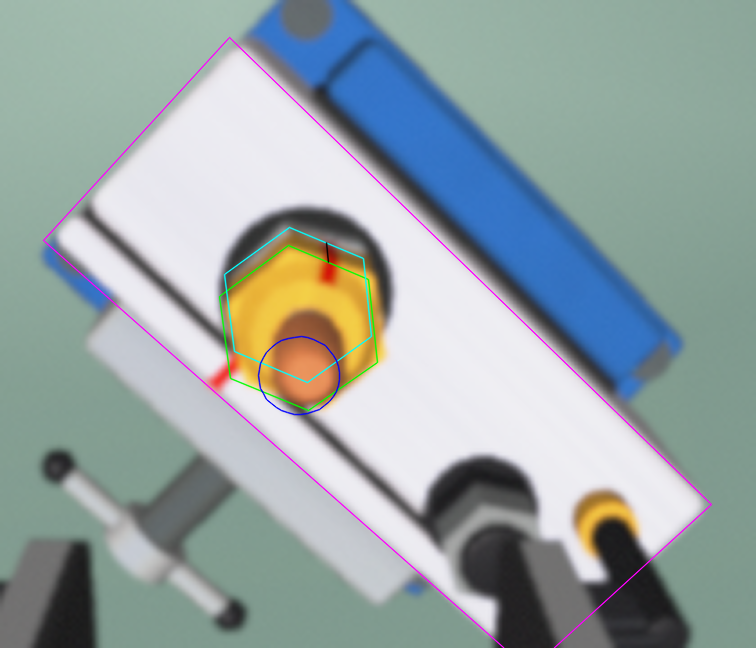

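View pics/c3.png

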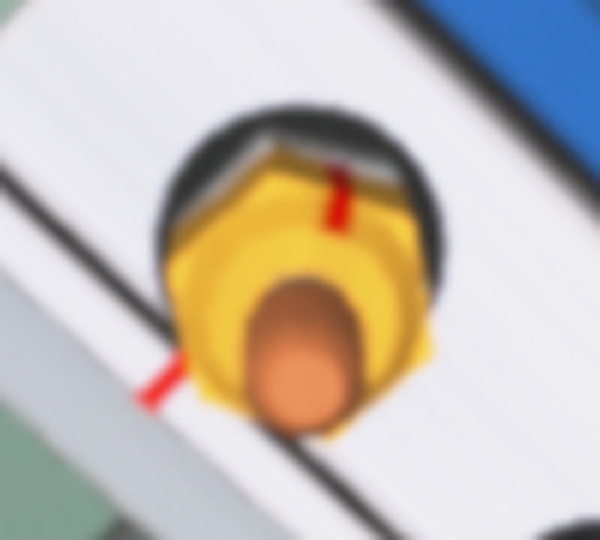

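Run:
```python
from h import *
from scipy.optimize import least_squares
im=dict(np.load('w2.npz'))
C=np.array([(265,168),(412,205),(435,350),(335,440),(195,398),(165,252)])/6+[275,180]-.5+1/12
W=np.array([wray(im,u,v,.114) for u,v in C]); print(np.round(W,4)); c=W.mean(0); print('c',c, np.hypot(*(W-c)[:,:2].T))
a=np.degrees(np.arctan2(*(W-c)[:,1::-1].T))%360; print(a,'normals mod60',np.mean((a-a[0]+30)%60-30)+a[0]-30)
s=np.array([wray(im,*(np.array(p)/6+[275,180]-.5),.114) for p in((341,180),(337,232))]); print('stripe',s, np.degrees(np.arctan2(s[0,1]-c[1],s[0,0]-c[0])))
print('cap',wray(im,302/6+275,385/6+180,.146))
s=np.array([wray(im,*(np.array(p)/6+[275,180]-.5),.08) for p in((185,355),(148,402))]); print('case stripe',s,np.degrees(np.arctan2(s[1,1]-s[0,1],s[1,0]-s[0,0])),np.degrees(np.arctan2(s[1,1]-c[1],s[1,0]-c[0])))
```

```text
[[ 5.719e-01  3.600e-03  1.140e-01]
 [ 5.822e-01  1.840e-02  1.140e-01]
 [ 6.001e-01  1.490e-02  1.140e-01]
 [ 6.066e-01 -4.000e-04  1.140e-01]
 [ 5.956e-01 -1.450e-02  1.140e-01]
 [ 5.772e-01 -1.130e-02  1.140e-01]]
c [0.58894331 0.0017932  0.114     ] [0.01715579 0.01790145 0.01725296 0.01781612 0.01758619 0.01752193]
[174.04805361 112.06094697  49.62270985 352.98411514 292.12848665
 228.12074801] normals mod60 141.49417670503732
stripe [[0.57632974 0.0114707  0.114     ]
 [0.58211112 0.00883152 0.114     ]] 142.5035259546271
cap [0.58975423 0.00156472 0.146     ]
case stripe [[ 0.59862097 -0.0185807   0.08      ]
 [ 0.60311291 -0.02582079  0.08      ]] -58.183431774568774 -62.83621413712096
```

Call:
play_rows --commands '[{"x":0.0023,"y":0.002,"z":0,"rx":0,"ry":0,"rz":-0.1,"grip":-0.1},{"x":0,"y":0,"z":0.02,"rx":0,"ry":0,"rz":-0.11,"grip":-0.1},{"x":0,"y":0,"z":0.03,"rx":0,"ry":0,"rz":0,"grip":-0.1},{"x":0,"y":0,"z":0.03,"rx":0,"ry":0,"rz":0,"grip":-0.1},{"x":0,"y":0,"z":0.03,"rx":0,"ry":0,"rz":0,"grip":-0.1},{"x":0,"y":0,"z":0.02,"rx":0,"ry":0,"rz":0,"grip":-0.1},{"x":0,"y":0,"z":0.007,"rx":0,"ry":0,"rz":0,"grip":-0.1}]'

```text
time_s: 4.08
position: [0.5872, 0.0043, 0.1078]
tool_rot: [[-0.989, 0.146, -0.001], [0.146, 0.989, 0.0], [0.002, 0.0, -1.0]]
ft_force: [0.9, 0.1, 0.7]
grip_width: 0.0468
```

Run:
```python
from h import *
st(); im=snap('wrist','w3.png')
```

```text
t 4.075 p [0.5872 0.0043 0.1078] F [0.9 0.1 0.7] w 0.04683635372221928
[[-0.9893, 0.1459, -0.0015], [0.1459, 0.9893, 0.0004], [0.0015, 0.0001, -1.0]] [-11.1  32.9  79.8   0.   67.5 -92.7]
```

View pics/w3.png

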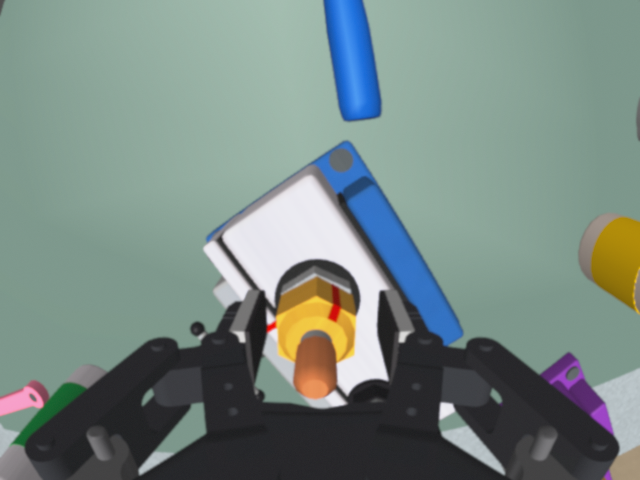

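Call:
play_rows --commands '[{"x":-0.002,"y":-0.0025,"z":0,"rx":0,"ry":0,"rz":0,"grip":-0.1},{"x":0,"y":0,"z":0,"rx":0,"ry":0,"rz":0,"grip":-0.1},{"x":0,"y":0,"z":0,"rx":0,"ry":0,"rz":0,"grip":0.5},{"x":0,"y":0,"z":0,"rx":0,"ry":0,"rz":0,"grip":0.5},{"x":0,"y":0,"z":0,"rx":0,"ry":0,"rz":0,"grip":0.5}]' --squeeze 30

```text
time_s: 4.75
position: [0.59, 0.0015, 0.1093]
tool_rot: [[-0.989, 0.147, 0.002], [0.147, 0.989, 0.002], [-0.002, 0.002, -1.0]]
ft_force: [0.4, 6.5, 4.8]
grip_width: 0.0295
```

Run:
```python
from h import *
s=st();print(s['wrist_torque']); im=snap('wrist','w4.png')
```

```text
t 4.75 p [0.59   0.0015 0.1093] F [0.4 6.5 4.8] w 0.029463341386877256
[[-0.9891, 0.1471, 0.0021], [0.1471, 0.9891, 0.002], [-0.0018, 0.0023, -1.0]] [-11.4  32.9  79.3   0.1  67.7 -93. ]
[ 1.0311604  -0.07610384 -0.03672388]
```

View pics/w4.png

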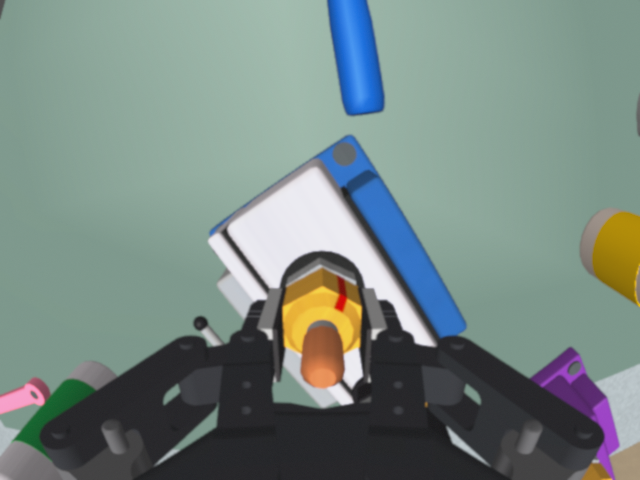

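Call:
play_rows --commands '[{"x":0,"y":0.0007,"z":-0.001,"rx":0,"ry":0,"rz":0,"grip":0.5},{"x":0,"y":0,"z":0,"rx":0,"ry":0,"rz":0,"grip":0.5}]'

```text
time_s: 5.05
position: [0.59, 0.0016, 0.1094]
tool_rot: [[-0.989, 0.147, 0.001], [0.147, 0.989, 0.001], [-0.001, 0.001, -1.0]]
ft_force: [3.3, 4.5, -1.2]
grip_width: 0.0293
```

Run:
```python
from h import *
s=st();print(s['wrist_torque'])
```

```text
t 5.05 p [0.59   0.0016 0.1094] F [ 3.3  4.5 -1.2] w 0.02928051761492473
[[-0.9891, 0.1472, 0.001], [0.1472, 0.9891, 0.0011], [-0.0008, 0.0012, -1.0]] [-11.4  32.9  79.3   0.1  67.8 -92.9]
[ 7.47839513e-01 -5.32192006e-01  1.59762554e-04]
```

Call:
play_rows --commands '[{"x":0,"y":0,"z":0,"rx":0,"ry":0,"rz":0.15,"grip":0.5},{"x":0,"y":0,"z":0,"rx":0,"ry":0,"rz":0.15,"grip":0.5},{"x":0,"y":0,"z":0,"rx":0,"ry":0,"rz":0.15,"grip":0.5},{"x":0,"y":0,"z":0,"rx":0,"ry":0,"rz":0.15,"grip":0.5},{"x":0,"y":0,"z":0,"rx":0,"ry":0,"rz":0.15,"grip":0.5},{"x":0,"y":0,"z":0,"rx":0,"ry":0,"rz":0.15,"grip":0.5}]'

```text
time_s: 5.8
position: [0.5897, 0.0011, 0.1094]
tool_rot: [[-0.495, 0.869, -0.0], [0.869, 0.495, 0.0], [0.0, -0.0, -1.0]]
ft_force: [0.8, 2.1, -0.4]
grip_width: 0.0295
```

Run:
```python
from h import *
s=st();print(s['wrist_torque']); im=snap('wrist','w5.png')
```

```text
t 5.8 p [0.5897 0.0011 0.1094] F [ 0.8  2.1 -0.4] w 0.029530268867054937
[[-0.4953, 0.8687, -0.0001], [0.8687, 0.4953, 0.0002], [0.0002, -0.0, -1.0]] [-11.4  32.9  79.3   0.   67.8 -41.1]
[ 0.34856388 -0.05870743  0.04813806]
```

View pics/w5.png

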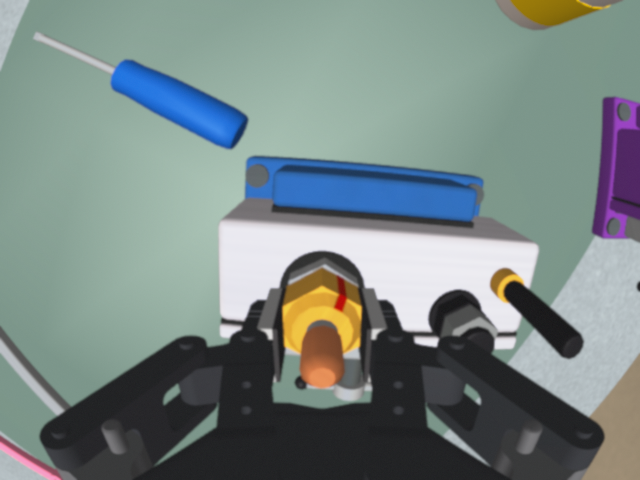

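Call:
play_rows --commands '[{"x":0,"y":0,"z":0,"rx":0,"ry":0,"rz":0.15,"grip":0.5},{"x":0,"y":0,"z":0,"rx":0,"ry":0,"rz":0.15,"grip":0.5},{"x":0,"y":0,"z":0,"rx":0,"ry":0,"rz":0.15,"grip":0.5},{"x":0,"y":0,"z":0,"rx":0,"ry":0,"rz":0.15,"grip":0.5},{"x":0,"y":0,"z":0,"rx":0,"ry":0,"rz":0.15,"grip":0.5},{"x":0,"y":0,"z":0,"rx":0,"ry":0,"rz":0.15,"grip":0.5}]'

```text
time_s: 6.6
position: [0.5891, 0.001, 0.1094]
tool_rot: [[0.37, 0.929, -0.002], [0.929, -0.37, 0.0], [-0.0, -0.002, -1.0]]
ft_force: [-3.6, 2.0, 1.0]
grip_width: 0.0293
```

Run:
```python
from h import *
s=st();print(s['wrist_torque']); im=snap('wrist','w6.png')
np.savez('w6.npz',**{k:np.array(v) for k,v in im.items()})
R=s['tool_rot']; ja=np.degrees(np.arctan2(R[1][1],R[0][1])); print('jaw az',ja)
overlay(im,(.5892,.0012),np.radians(26.5),np.radians(26.5-ja-60),'ov2.png',(150,180,510,450),2.2)
```

```text
t 6.6 p [0.5891 0.001  0.1094] F [-3.6  2.   1. ] w 0.029256705708056063
[[0.3702, 0.9289, -0.0017], [0.9289, -0.3702, 0.0002], [-0.0005, -0.0016, -1.0]] [-11.4  32.9  79.3  -0.   67.9  10.3]
[0.32798262 0.40416158 0.10354977]
jaw az -21.730386772981372
```

View pics/ov2.png

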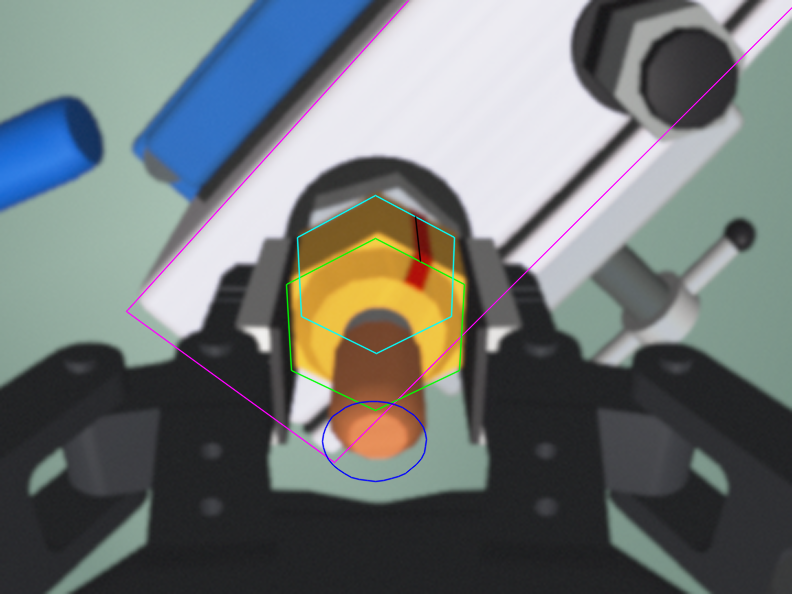

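Call:
play_rows --commands '[{"x":0,"y":0,"z":0,"rx":0,"ry":0,"rz":0.09,"grip":0.5},{"x":0,"y":0,"z":0,"rx":0,"ry":0,"rz":0.08,"grip":0.5},{"x":0,"y":0,"z":0,"rx":0,"ry":0,"rz":0,"grip":0.5},{"x":0,"y":0,"z":0,"rx":0,"ry":0,"rz":0,"grip":0.5},{"x":0,"y":0,"z":0,"rx":0,"ry":0,"rz":0,"grip":0.5}]'

```text
time_s: 7.28
position: [0.589, 0.0011, 0.1094]
tool_rot: [[0.516, 0.856, -0.002], [0.856, -0.516, 0.0], [-0.001, -0.002, -1.0]]
ft_force: [-5.5, 1.8, 3.1]
grip_width: 0.0293
```

Run:
```python
from h import *
s=st();print(s['wrist_torque'])
R=s['tool_rot']; ja=np.degrees(np.arctan2(R[1][1],R[0][1])); print('jaw az',ja)
im=snap('wrist','w7.png')
```

```text
t 7.275 p [0.589  0.0011 0.1094] F [-5.5  1.8  3.1] w 0.029322984850707823
[[0.5163, 0.8564, -0.0019], [0.8564, -0.5163, 0.0003], [-0.0007, -0.0017, -1.0]] [-11.4  32.9  79.3  -0.   67.9  19.7]
[ 0.37881957  0.85110489 -0.05655085]
jaw az -31.083149006790997
```

View pics/w7.png

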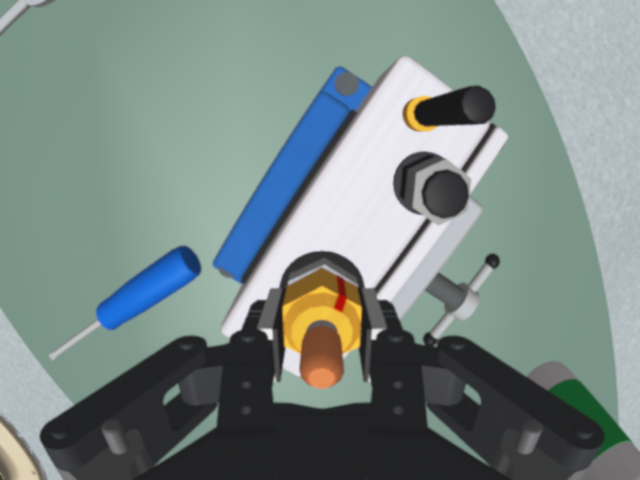

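Call:
play_rows --commands '[{"x":0,"y":0,"z":0,"rx":0,"ry":0,"rz":0.05,"grip":0.5},{"x":0,"y":0,"z":0,"rx":0,"ry":0,"rz":0.05,"grip":0.5},{"x":0,"y":0,"z":0,"rx":0,"ry":0,"rz":0,"grip":0.5},{"x":0,"y":0,"z":0,"rx":0,"ry":0,"rz":0,"grip":0.5}]'

```text
time_s: 7.82
position: [0.5889, 0.0012, 0.1094]
tool_rot: [[0.599, 0.801, -0.002], [0.801, -0.599, 0.0], [-0.001, -0.002, -1.0]]
ft_force: [-4.1, 3.3, 3.2]
grip_width: 0.0291
```

Run:
```python
from h import *
s=st();print(s['wrist_torque'],np.round(s['joint_efforts'],2))
R=s['tool_rot']; ja=np.degrees(np.arctan2(R[1][1],R[0][1])); print('jaw az',ja)
```

```text
t 7.825 p [0.5889 0.0012 0.1094] F [-4.1  3.3  3.2] w 0.029070391610794437
[[0.5988, 0.8009, -0.0021], [0.8009, -0.5988, 0.0004], [-0.001, -0.0019, -1.0]] [-11.4  32.9  79.3  -0.   67.9  25.4]
[0.50359798 1.0088195  0.27579658] [ -1.47 -49.52 -21.33  -0.31  -1.54   0.24]
jaw az -36.781898240339636
```

Call:
play_rows --commands '[{"x":0,"y":0,"z":0,"rx":0,"ry":0,"rz":0,"grip":-0.1},{"x":0,"y":0,"z":0,"rx":0,"ry":0,"rz":0,"grip":-0.1},{"x":0,"y":0,"z":0,"rx":0,"ry":0,"rz":0,"grip":-0.1},{"x":0,"y":0,"z":-0.03,"rx":0,"ry":0,"rz":0,"grip":-0.1},{"x":0,"y":0,"z":-0.05,"rx":0,"ry":0,"rz":0,"grip":-0.1},{"x":0,"y":0,"z":-0.05,"rx":0,"ry":0,"rz":0,"grip":-0.1},{"x":0,"y":0,"z":0,"rx":0,"ry":0,"rz":0,"grip":-0.1},{"x":0,"y":0,"z":0,"rx":0,"ry":0,"rz":0,"grip":-0.1}]'

```text
time_s: 8.82
position: [0.5894, 0.001, 0.2386]
tool_rot: [[0.603, 0.798, -0.001], [0.798, -0.603, 0.0], [-0.0, -0.001, -1.0]]
ft_force: [0.8, 0.2, 0.9]
grip_width: 0.0468
```

Run:
```python
from h import *
s=st()
im=snap('wrist','w8.png')
np.savez('w8.npz',**{k:np.array(v) for k,v in im.items()})
overlay(im,(.589,.0015),np.radians(26.5),np.radians(3),'ov3.png',(220,150,470,330),3.)
p=wproj(im,[.589,.0015,.114]); print(p)
a=cv2.resize(im['color'][180:270,275:375],None,fx=6,fy=6,interpolation=cv2.INTER_CUBIC); cv2.imwrite('pics/c4.png',a)
```

```text
t 8.825 p [0.5894 0.001  0.2386] F [0.8 0.2 0.9] w 0.04681773309031712
[[0.6025, 0.7981, -0.001], [0.7981, -0.6025, 0.0002], [-0.0005, -0.0009, -1.0]] [-11.4  26.1  68.4  -0.   85.5  25.7]
[319.94833416 237.08156162]
```

View pics/ov3.png

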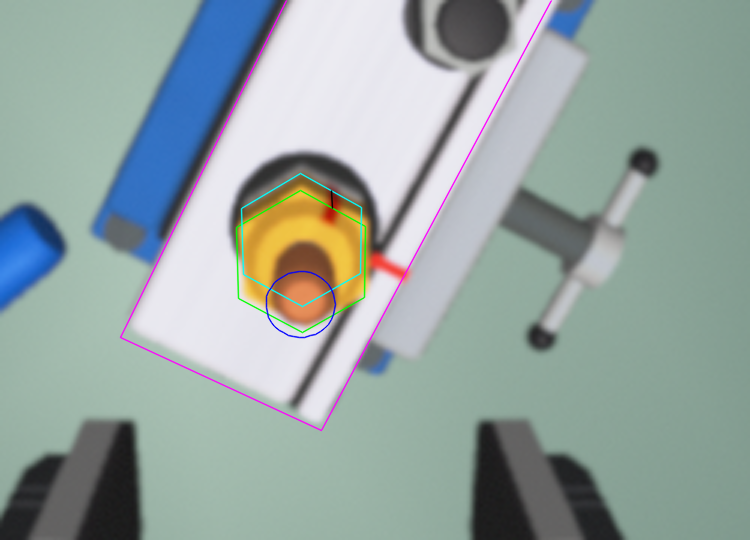

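View pics/c4.png

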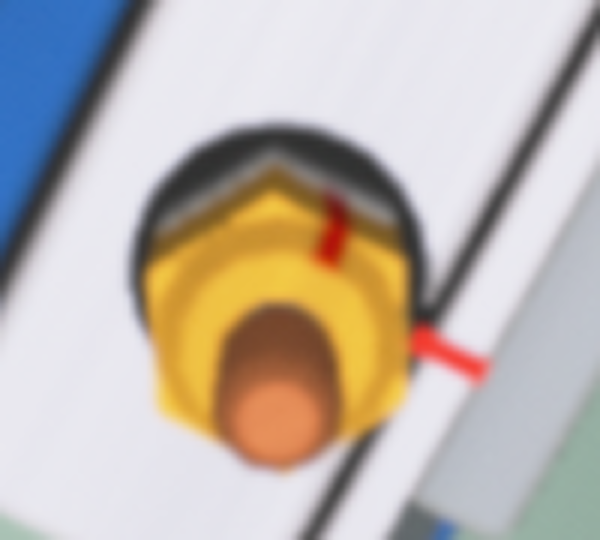

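Call:
play_rows --commands '[{"x":-0.0546,"y":0.0043,"z":0,"rx":0,"ry":0,"rz":0,"grip":-0.1},{"x":-0.0546,"y":0.0043,"z":0,"rx":0,"ry":0,"rz":0,"grip":-0.1},{"x":-0.0546,"y":0.0043,"z":0,"rx":0,"ry":0,"rz":0,"grip":-0.1},{"x":-0.0546,"y":0.0043,"z":0,"rx":0,"ry":0,"rz":0,"grip":-0.1},{"x":-0.0546,"y":0.0043,"z":0,"rx":0,"ry":0,"rz":0,"grip":-0.1},{"x":-0.0546,"y":0.0043,"z":0,"rx":0,"ry":0,"rz":0,"grip":-0.1}]'

```text
time_s: 9.62
position: [0.4114, -0.2771, 0.2381]
tool_rot: [[0.603, 0.798, -0.002], [0.798, -0.603, 0.002], [0.0, -0.002, -1.0]]
ft_force: [1.4, -0.3, -0.3]
grip_width: 0.0475
```

Call:
play_rows --commands '[{"x":0,"y":0,"z":0,"rx":0,"ry":0,"rz":0.16,"grip":-0.1},{"x":0,"y":0,"z":0,"rx":0,"ry":0,"rz":0.165,"grip":-0.1},{"x":0,"y":0,"z":0,"rx":0,"ry":0,"rz":0.165,"grip":-0.1},{"x":0,"y":0,"z":0,"rx":0,"ry":0,"rz":0.165,"grip":-0.1},{"x":0,"y":0,"z":0,"rx":0,"ry":0,"rz":0.165,"grip":-0.1},{"x":0,"y":0,"z":0,"rx":0,"ry":0,"rz":0.165,"grip":-0.1},{"x":0,"y":0,"z":0,"rx":0,"ry":0,"rz":0.165,"grip":-0.1},{"x":0,"y":0,"z":0,"rx":0,"ry":0,"rz":0.16,"grip":-0.1},{"x":0,"y":0,"z":0,"rx":0,"ry":0,"rz":0,"grip":-0.1},{"x":0,"y":0,"z":0,"rx":0,"ry":0,"rz":0,"grip":-0.1}]'

```text
time_s: 10.88
position: [0.4127, -0.2759, 0.2387]
tool_rot: [[0.928, -0.374, -0.001], [-0.374, -0.928, 0.001], [-0.001, -0.001, -1.0]]
ft_force: [-0.1, -0.1, -0.7]
grip_width: 0.0471
```

```bash
cat > sp.py <<'E'
from h import *
def spl(p,yaw,z=.014):
    R=lambda x,y:[p[0]+x*np.cos(yaw)-y*np.sin(yaw),p[1]+x*np.sin(yaw)+y*np.cos(yaw),z]
    out=[[R(-.207,-.01),R(-.051,-.01),R(-.051,.01),R(-.207,.01)],[R(.012,.0157),R(-.02,.0157),R(-.02,-.0157),R(.012,-.0157)],[R(.024,.0305),R(.024,-.0305)]]
    out.append([R(-.207+.014*np.cos(t),.014*np.sin(t)) for t in np.linspace(0,6.28,30)])
    return out
E
python3 - <<'E'
from sp import *
s=st()
im=snap('wrist','w9.png')
np.savez('w9.npz',**{k:np.array(v) for k,v in im.items()})
overlay(im,(.589,.0015),np.radians(26.5),np.radians(3),'ov4.png',(0,0,640,480),1.25,spl((.514,-.317),np.radians(-22)))
E
```

```text
t 10.875 p [ 0.4127 -0.2759  0.2387] F [-0.1 -0.1 -0.7] w 0.04705835496338895
[[0.9275, -0.3738, -0.0009], [-0.3738, -0.9275, 0.0009], [-0.0011, -0.0005, -1.0]] [-47.5  16.8  83.2  -0.   80.1  64.5]
```

View pics/ov4.png

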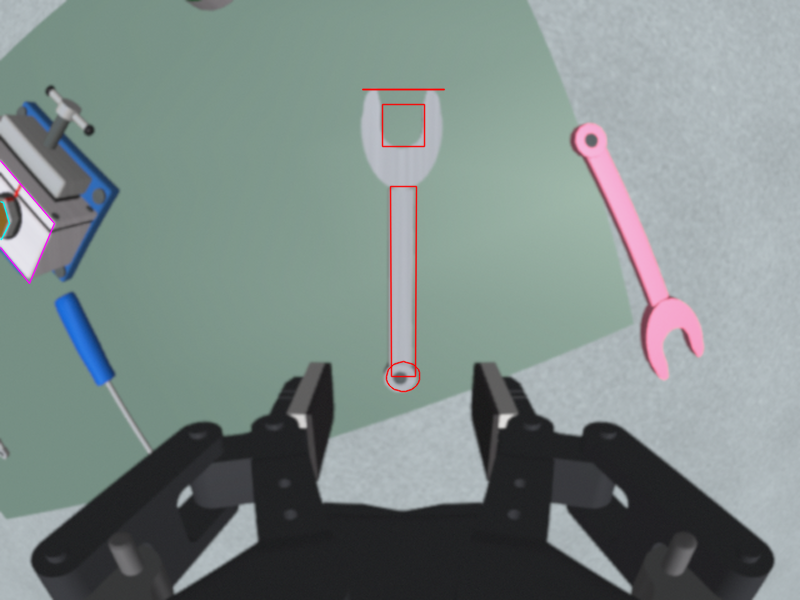

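The overlay fits the steel spanner, with the tail at (402,377) and the jaws at (402,125) in the enlarged picture. It is the grey one; the pink one at (650,250) is not it. Next is the grasp.

Call:
play_rows --commands '[{"x":0,"y":0,"z":0.055,"rx":0,"ry":0,"rz":0,"grip":0.1},{"x":0,"y":0,"z":0.055,"rx":0,"ry":0,"rz":0,"grip":0.1},{"x":0,"y":0,"z":0.055,"rx":0,"ry":0,"rz":0,"grip":0.1},{"x":0,"y":0,"z":0.03,"rx":0,"ry":0,"rz":0,"grip":0.1},{"x":0,"y":0,"z":0.02,"rx":0,"ry":0,"rz":0,"grip":0.1},{"x":0,"y":0,"z":0.006,"rx":0,"ry":0,"rz":0,"grip":0.1},{"x":0,"y":0,"z":0,"rx":0,"ry":0,"rz":0,"grip":0.1}]'

```text
time_s: 11.8
position: [0.4129, -0.2761, 0.0185]
tool_rot: [[0.927, -0.376, 0.0], [-0.376, -0.927, -0.0], [0.0, 0.0, -1.0]]
ft_force: [0.3, -0.1, 0.5]
grip_width: 0.0385
```

Run:
```python
from sp import *
s=st()
im=snap('wrist','w10.png')
```

```text
t 11.8 p [ 0.4129 -0.2761  0.0185] F [ 0.3 -0.1  0.5] w 0.038500270150619256
[[0.9266, -0.376, 0.0001], [-0.376, -0.9266, -0.0001], [0.0001, 0.0001, -1.0]] [-47.5  33.6  99.6  -0.   46.8  64.6]
```

View pics/w10.png

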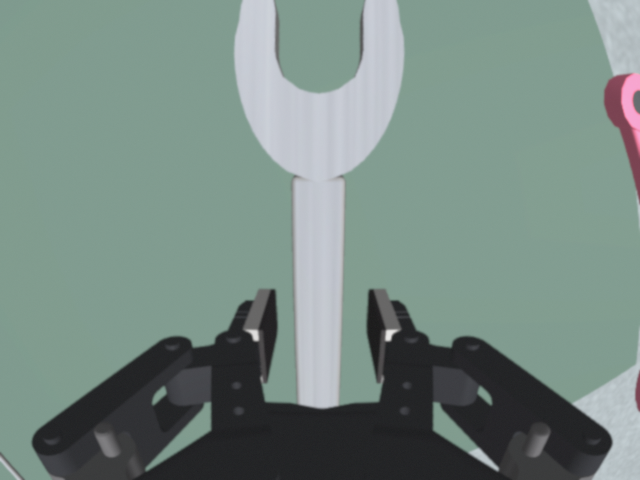

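Centred and aligned: the handle is at (320,300) between the pads. I'll go 2 mm lower and close.

Call:
play_rows --commands '[{"x":0,"y":0,"z":0.002,"rx":0,"ry":0,"rz":0,"grip":0.1},{"x":0,"y":0,"z":0,"rx":0,"ry":0,"rz":0,"grip":0.8},{"x":0,"y":0,"z":0,"rx":0,"ry":0,"rz":0,"grip":0.8},{"x":0,"y":0,"z":0,"rx":0,"ry":0,"rz":0,"grip":0.8},{"x":0,"y":0,"z":0,"rx":0,"ry":0,"rz":0,"grip":0.8},{"x":0,"y":0,"z":0,"rx":0,"ry":0,"rz":0,"grip":0.8}]' --squeeze 100

```text
time_s: 12.6
position: [0.413, -0.276, 0.0172]
tool_rot: [[0.926, -0.376, 0.001], [-0.376, -0.926, -0.001], [0.001, 0.0, -1.0]]
ft_force: [-1.3, 1.8, 7.6]
grip_width: 0.0172
```

Run:
```python
from sp import *
s=st(); print(s['wrist_torque'])
im=snap('wrist','w11.png')
np.savez('w11.npz',**{k:np.array(v) for k,v in im.items()})
```

```text
t 12.6 p [ 0.413  -0.276   0.0172] F [-1.3  1.8  7.6] w 0.017179512741812498
[[0.9265, -0.3764, 0.0007], [-0.3764, -0.9265, -0.0007], [0.0009, 0.0004, -1.0]] [-47.4  33.8  99.7   0.   46.5  64.7]
[0.31250273 0.15987478 0.03177076]
```

View pics/w11.png

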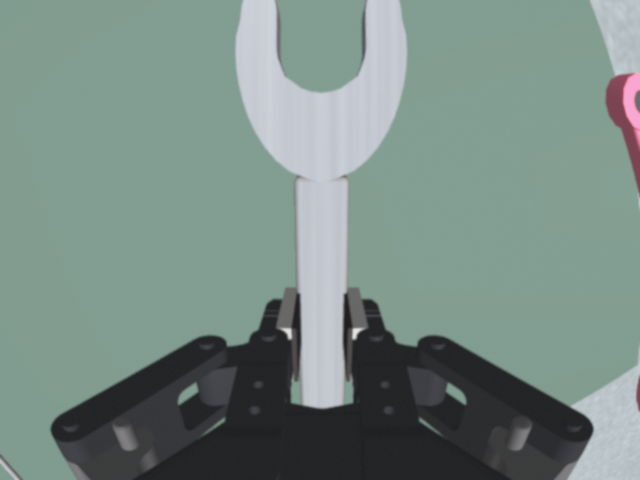

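Run:
```python
from sp import *
s=env.observe(); R=np.array(s['tool_rot']); p=np.array(s['position'])
im=dict(np.load('w11.npz'))
for n,u,v,z in(('handle start',321,178,.013),('throat',322,92,.014),('jawL',279,40,.014),('jawR',365,40,.014),('jawL0',278,15,.014),('jawR0',365,15,.014),('headL',236,50,.014),('headR',406,50,.014)):
    print(n,np.round(R.T@(wray(im,u,v,z)-p)*1000,1))
# depth of handle top
im2=optics.get_image('top'); 
for x in(-.11,): overlay
P=wray(im,321,178,.013)
x=np.array([.9265,-.3764]); print('jaw est', P[:2]+.051*x)
a=im['color'].copy()
c=p[:2]+x*.1095
overlay(im,(.589,.0015),0.46,0.05,'ov5.png',(140,0,500,420),1.4,spl(c,np.arctan2(x[1],x[0])))
```

```text
handle start [56.6 -0.3  4.2]
throat [87.3  0.1  3.2]
jawL [106.7 -14.9   3.2]
jawR [106.7  15.1   3.3]
jawL0 [116.4 -15.4   3.2]
jawR0 [116.3  15.3   3.3]
headL [103.9 -30.3   3.2]
headR [103.7  29.8   3.3]
jaw est [ 0.51282413 -0.31625374]
```

View pics/ov5.png

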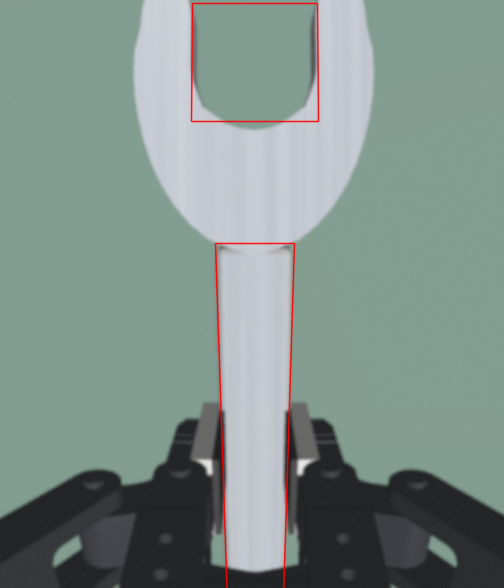

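Call:
play_rows --commands '[{"x":0,"y":0,"z":-0.02,"rx":0,"ry":0,"rz":0,"grip":0.8},{"x":0,"y":0,"z":-0.04,"rx":0,"ry":0,"rz":0,"grip":0.8},{"x":0,"y":0,"z":-0.05,"rx":0,"ry":0,"rz":0,"grip":0.8},{"x":0,"y":0,"z":-0.05,"rx":0,"ry":0,"rz":-0.05,"grip":0.8},{"x":0,"y":0,"z":-0.02,"rx":0,"ry":0,"rz":-0.1,"grip":0.8},{"x":0,"y":0,"z":0,"rx":0,"ry":0,"rz":-0.13,"grip":0.8},{"x":0,"y":0,"z":0,"rx":0,"ry":0,"rz":-0.13,"grip":0.8},{"x":0,"y":0,"z":0,"rx":0,"ry":0,"rz":-0.13,"grip":0.8},{"x":0,"y":0,"z":0,"rx":0,"ry":0,"rz":-0.13,"grip":0.8}]'

```text
time_s: 13.82
position: [0.4125, -0.2756, 0.1961]
tool_rot: [[0.959, 0.284, -0.001], [0.284, -0.959, 0.001], [-0.001, -0.001, -1.0]]
ft_force: [-0.7, 0.4, -2.9]
grip_width: 0.0166
```

Call:
play_rows --commands '[{"x":0,"y":0,"z":0,"rx":0,"ry":0,"rz":-0.13,"grip":0.8},{"x":0,"y":0,"z":0,"rx":0,"ry":0,"rz":-0.13,"grip":0.8},{"x":0,"y":0,"z":0,"rx":0,"ry":0,"rz":-0.13,"grip":0.8},{"x":0,"y":0,"z":0,"rx":0,"ry":0,"rz":-0.13,"grip":0.8},{"x":0,"y":0,"z":0,"rx":0,"ry":0,"rz":-0.12,"grip":0.8},{"x":0,"y":0,"z":0,"rx":0,"ry":0,"rz":0,"grip":0.8},{"x":0,"y":0,"z":0,"rx":0,"ry":0,"rz":0,"grip":0.8}]'

```text
time_s: 14.7
position: [0.4127, -0.2758, 0.1962]
tool_rot: [[0.605, 0.797, -0.0], [0.797, -0.605, 0.0], [0.0, -0.0, -1.0]]
ft_force: [0.1, -1.1, -3.4]
grip_width: 0.0165
```

Run:
```python
from sp import *
s=st(); print(s['wrist_torque'])
im=snap('wrist','w12.png'); R=np.array(s['tool_rot']); a=np.degrees(np.arctan2(R[1,0],R[0,0])); print('x az',a)
t=np.array([.4942,-.1253,.2])-s['position']; print('to pre (tool axes)',np.round(R.T@t,4))
```

```text
t 14.7 p [ 0.4127 -0.2758  0.1962] F [ 0.1 -1.1 -3.4] w 0.016470221763836675
[[0.6046, 0.7965, -0.0003], [0.7965, -0.6046, 0.0002], [0.0, -0.0004, -1.0]] [-47.4  19.   87.4  -0.   73.6 -10.2]
[-0.05075173  0.06655454  0.03370339]
x az 52.801480078447945
to pre (tool axes) [ 0.1692 -0.0261 -0.0038]
```

View pics/w12.png

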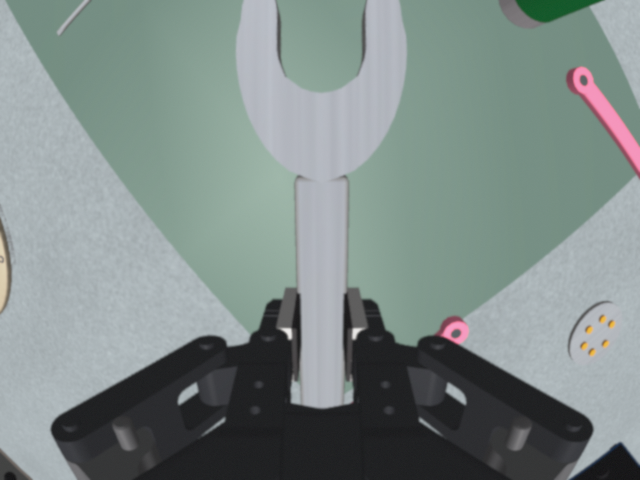

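Call:
play_rows --commands '[{"x":0.042,"y":-0.0065,"z":0,"rx":0,"ry":0,"rz":0,"grip":0.8},{"x":0.042,"y":-0.0065,"z":0,"rx":0,"ry":0,"rz":0,"grip":0.8},{"x":0.042,"y":-0.0065,"z":0,"rx":0,"ry":0,"rz":0,"grip":0.8},{"x":0.042,"y":-0.0065,"z":0,"rx":0,"ry":0,"rz":0,"grip":0.8},{"x":0,"y":0,"z":0.03,"rx":0,"ry":0,"rz":0,"grip":0.8},{"x":0,"y":0,"z":0.03,"rx":0,"ry":0,"rz":0,"grip":0.8},{"x":0,"y":0,"z":0.02,"rx":0,"ry":0,"rz":0,"grip":0.8},{"x":0,"y":0,"z":0,"rx":0,"ry":0,"rz":0,"grip":0.8},{"x":0,"y":0,"z":0,"rx":0,"ry":0,"rz":0,"grip":0.8}]'

```text
time_s: 15.88
position: [0.4938, -0.1265, 0.1172]
tool_rot: [[0.603, 0.798, 0.001], [0.798, -0.603, -0.001], [0.0, 0.001, -1.0]]
ft_force: [-0.5, -0.7, -3.0]
grip_width: 0.0171
```

Run:
```python
from sp import *
s=st(); print(s['wrist_torque'])
im=snap('wrist','w13.png'); R=np.array(s['tool_rot']); a=np.degrees(np.arctan2(R[1,0],R[0,0])); print('x az',a)
n=np.array([.589,.0013,.104]); print('nut in tool',np.round(R.T@(n-s['position'])*1000,1))
im=snap('scene','s13.png'); c=im['color']; cv2.imwrite('pics/s13c.png',cv2.resize(c[200:310,300:430],None,fx=5,fy=5,interpolation=cv2.INTER_CUBIC))
```

```text
t 15.875 p [ 0.4938 -0.1265  0.1172] F [-0.5 -0.7 -3. ] w 0.01709454673168537
[[0.6032, 0.7976, 0.0013], [0.7976, -0.6032, -0.0007], [0.0002, 0.0014, -1.0]] [-27.7  25.6  91.9   0.   62.4   9.4]
[-0.01632375  0.05050412 -0.02034714]
x az 52.898857917369895
nut in tool [159.3  -1.2  13.2]
```

View pics/w13.png

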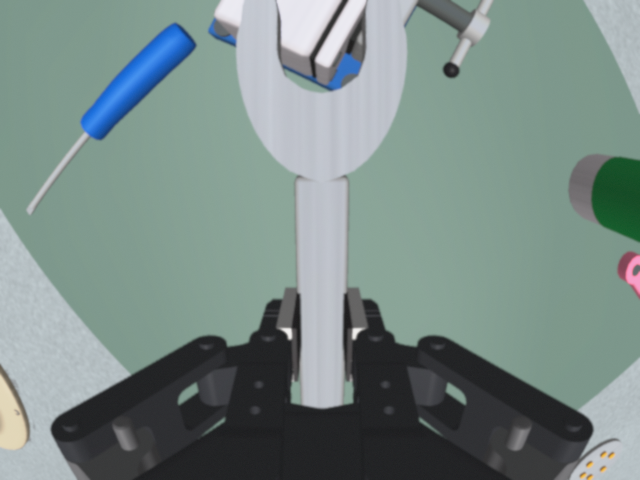

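View pics/s13c.png

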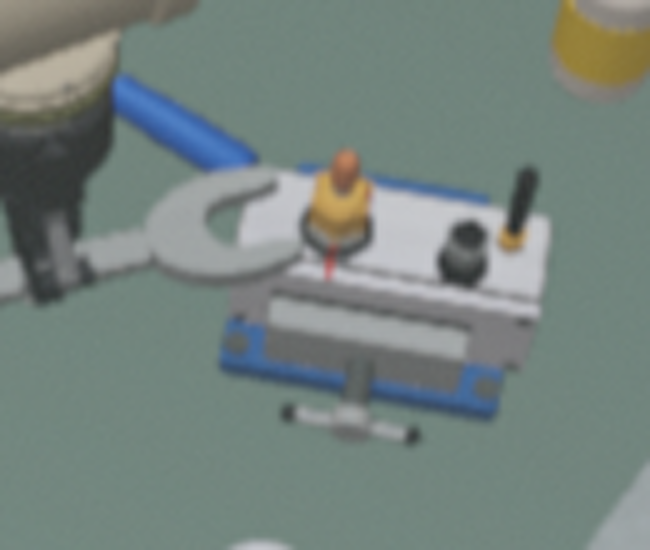

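Call:
play_rows --commands '[{"x":0,"y":-0.0012,"z":0.003,"rx":0,"ry":0,"rz":0,"grip":0.8},{"x":0.01,"y":0,"z":0,"rx":0,"ry":0,"rz":0,"grip":0.8},{"x":0.01,"y":0,"z":0,"rx":0,"ry":0,"rz":0,"grip":0.8},{"x":0.006,"y":0,"z":0,"rx":0,"ry":0,"rz":0,"grip":0.8},{"x":0.006,"y":0,"z":0,"rx":0,"ry":0,"rz":0,"grip":0.8},{"x":0,"y":0,"z":0,"rx":0,"ry":0,"rz":0,"grip":0.8}]'

```text
time_s: 16.73
position: [0.5121, -0.0997, 0.1134]
tool_rot: [[0.602, 0.798, 0.001], [0.798, -0.602, -0.0], [0.0, 0.0, -1.0]]
ft_force: [1.3, -0.5, -3.0]
grip_width: 0.0164
```

Run:
```python
from sp import *
s=st(); print(s['wrist_torque'])
im=snap('wrist','w14.png'); R=np.array(s['tool_rot'])
n=np.array([.589,.0013,.104]); print('nut in tool',np.round(R.T@(n-s['position'])*1000,1))
```

```text
t 16.725 p [ 0.5121 -0.0997  0.1134] F [ 1.3 -0.5 -3. ] w 0.01644588438228976
[[0.6025, 0.7981, 0.0005], [0.7981, -0.6025, -0.0001], [0.0002, 0.0005, -1.0]] [-24.   26.9  90.3   0.   62.7  13. ]
[-0.09470222 -0.03989923 -0.08412965]
nut in tool [127.    0.5   9.4]
```

View pics/w14.png

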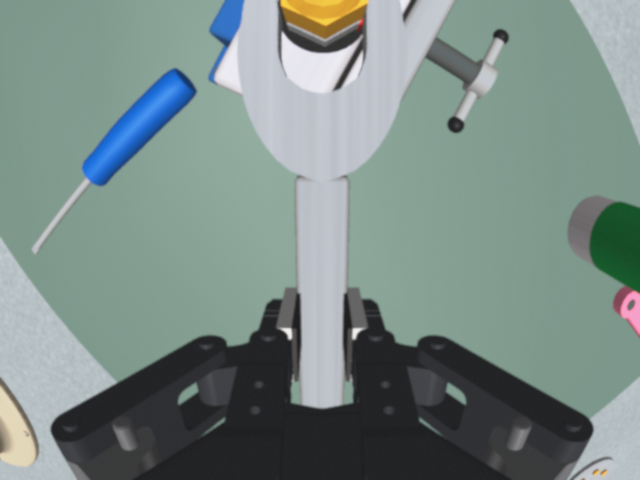

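Call:
play_rows --commands '[{"x":0.005,"y":0.0003,"z":0,"rx":0,"ry":0,"rz":0,"grip":0.8},{"x":0.005,"y":0,"z":0,"rx":0,"ry":0,"rz":0,"grip":0.8},{"x":0.004,"y":0,"z":0,"rx":0,"ry":0,"rz":0,"grip":0.8},{"x":0.0045,"y":0,"z":0,"rx":0,"ry":0,"rz":0,"grip":0.8},{"x":0,"y":0,"z":0,"rx":0,"ry":0,"rz":0,"grip":0.8},{"x":0,"y":0,"z":0,"rx":0,"ry":0,"rz":0,"grip":0.8}]'

```text
time_s: 17.52
position: [0.523, -0.0854, 0.1133]
tool_rot: [[0.603, 0.798, -0.0], [0.798, -0.603, 0.0], [-0.0, -0.0, -1.0]]
ft_force: [-0.7, -0.6, -2.1]
grip_width: 0.0169
```

Run:
```python
from sp import *
s=st(); print(s['wrist_torque'])
im=snap('wrist','w15.png'); R=np.array(s['tool_rot'])
n=np.array([.589,.0013,.104]); print('nut in tool',np.round(R.T@(n-s['position'])*1000,1))
im=snap('scene','s15.png'); c=im['color']; cv2.imwrite('pics/s15c.png',cv2.resize(c[200:310,300:430],None,fx=5,fy=5,interpolation=cv2.INTER_CUBIC))
```

```text
t 17.525 p [ 0.523  -0.0854  0.1133] F [-0.7 -0.6 -2.1] w 0.016872706779603064
[[0.6028, 0.7979, -0.0001], [0.7979, -0.6028, 0.0], [-0.0001, -0.0001, -1.0]] [-22.1  27.6  88.9  -0.   63.4  15. ]
[-0.0385034  -0.0283525  -0.02255607]
nut in tool [109.    0.4   9.3]
```

View pics/w15.png

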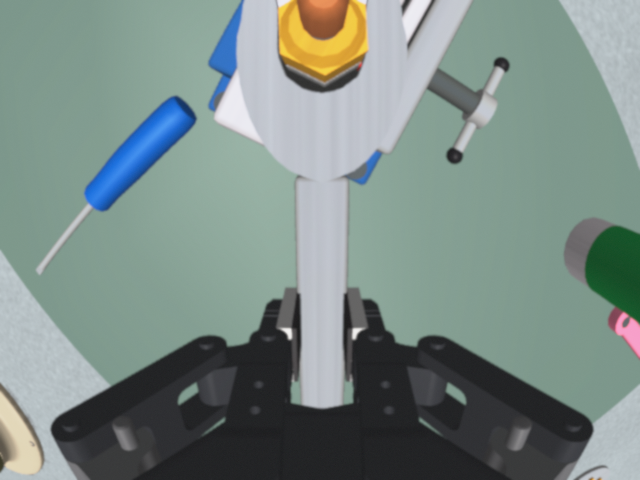

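View pics/s15c.png

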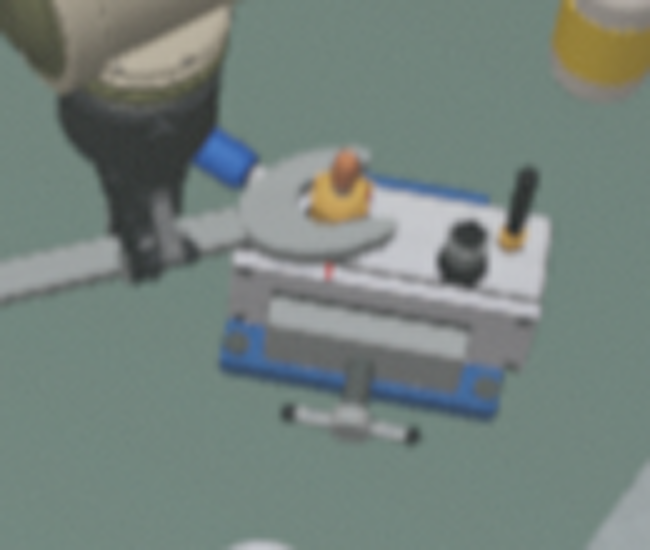

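Call:
play_rows --commands '[{"x":0.0005,"y":-0.0109,"z":0,"rx":0,"ry":0,"rz":0.1,"grip":0.8},{"x":0.0005,"y":-0.0109,"z":0,"rx":0,"ry":0,"rz":0.1,"grip":0.8},{"x":0.0005,"y":-0.0109,"z":0,"rx":0,"ry":0,"rz":0.1,"grip":0.8},{"x":0.0005,"y":-0.0109,"z":0,"rx":0,"ry":0,"rz":0.1,"grip":0.8},{"x":0,"y":0,"z":0,"rx":0,"ry":0,"rz":0,"grip":0.8}]' --squeeze 120

```text
time_s: 18.25
position: [0.4947, -0.0531, 0.1137]
tool_rot: [[0.865, 0.501, 0.002], [0.501, -0.865, -0.001], [0.001, 0.001, -1.0]]
ft_force: [3.5, -0.8, -3.8]
grip_width: 0.0163
```

Run:
```python
from sp import *
s=st(); print(s['wrist_torque'])
im=snap('wrist','w16.png'); R=np.array(s['tool_rot'])
n=np.array([.589,.0013,.104]); print('nut in tool',np.round(R.T@(n-s['position'])*1000,1), 'x az',np.degrees(np.arctan2(R[1,0],R[0,0])))
```

```text
t 18.25 p [ 0.4947 -0.0531  0.1137] F [ 3.5 -0.8 -3.8] w 0.016309281272970343
[[0.8653, 0.5013, 0.0017], [0.5013, -0.8653, -0.0007], [0.0011, 0.0015, -1.0]] [-19.8  24.9  94.1  -0.   60.9  40.1]
[-0.12186438 -0.42430542  0.00832183]
nut in tool [108.9   0.2   9.8] x az 30.08380203313427
```

View pics/w16.png

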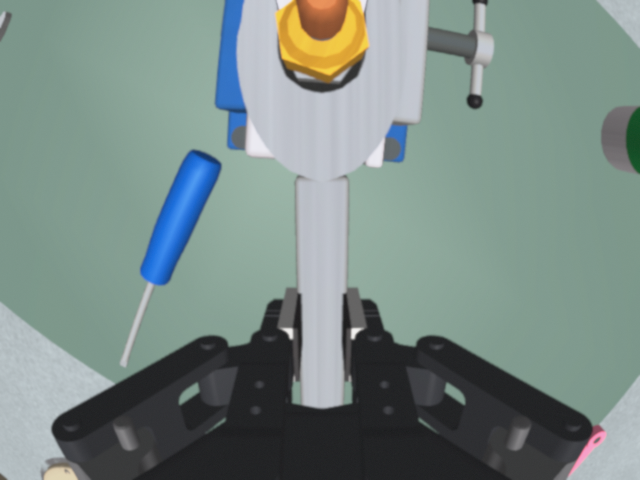

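Call:
play_rows --commands '[{"x":0.0005,"y":-0.0109,"z":0,"rx":0,"ry":0,"rz":0.1,"grip":0.8},{"x":0.0005,"y":-0.0109,"z":0,"rx":0,"ry":0,"rz":0.1,"grip":0.8},{"x":0.0005,"y":-0.0109,"z":0,"rx":0,"ry":0,"rz":0.1,"grip":0.8},{"x":0.0005,"y":-0.0109,"z":0,"rx":0,"ry":0,"rz":0.1,"grip":0.8},{"x":0.0005,"y":-0.0109,"z":0,"rx":0,"ry":0,"rz":0.1,"grip":0.8},{"x":0,"y":0,"z":0,"rx":0,"ry":0,"rz":0,"grip":0.8}]'

```text
time_s: 19.05
position: [0.4798, -0.0013, 0.1134]
tool_rot: [[1.0, 0.027, 0.001], [0.027, -1.0, -0.001], [0.001, 0.001, -1.0]]
ft_force: [2.8, -2.3, -3.2]
grip_width: 0.0162
```

Run:
```python
from sp import *
s=st(); print(s['wrist_torque'])
im=snap('wrist','w17.png'); R=np.array(s['tool_rot'])
n=np.array([.589,.0013,.104]); print('nut in tool',np.round(R.T@(n-s['position'])*1000,1), 'x az',np.degrees(np.arctan2(R[1,0],R[0,0])))
```

```text
t 19.05 p [ 0.4798 -0.0013  0.1134] F [ 2.8 -2.3 -3.2] w 0.016236112974590572
[[0.9996, 0.0268, 0.0006], [0.0268, -0.9996, -0.0006], [0.0006, 0.0007, -1.0]] [-14.3  23.5  96.8  -0.   59.7  74.2]
[-0.32210842 -0.35994705  0.0514324 ]
nut in tool [109.2   0.3   9.5] x az 1.5355297604859537
```

View pics/w17.png

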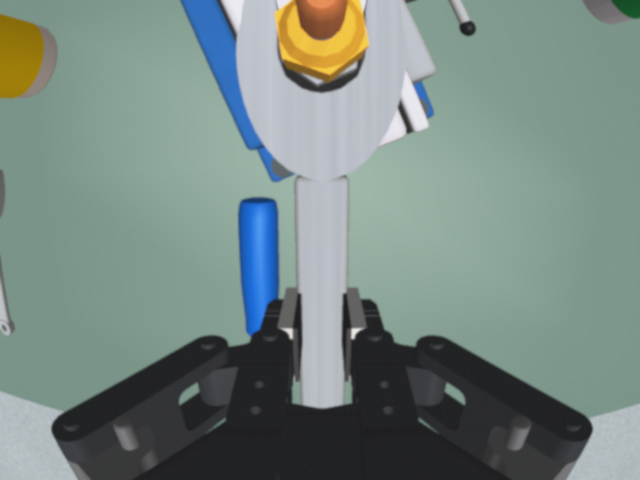

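Call:
play_rows --commands '[{"x":0.0005,"y":-0.0109,"z":0,"rx":0,"ry":0,"rz":0.1,"grip":0.8},{"x":0.0005,"y":-0.0109,"z":0,"rx":0,"ry":0,"rz":0.1,"grip":0.8},{"x":0.0005,"y":-0.0109,"z":0,"rx":0,"ry":0,"rz":0.1,"grip":0.8},{"x":0.0005,"y":-0.0109,"z":0,"rx":0,"ry":0,"rz":0.1,"grip":0.8},{"x":0.0005,"y":-0.0109,"z":0,"rx":0,"ry":0,"rz":0.1,"grip":0.8},{"x":0.0005,"y":-0.0109,"z":0,"rx":0,"ry":0,"rz":0.1,"grip":0.8},{"x":0.0003,"y":-0.0076,"z":0,"rx":0,"ry":0,"rz":0.07,"grip":0.8},{"x":0,"y":0,"z":0,"rx":0,"ry":0,"rz":0,"grip":0.8},{"x":0,"y":0,"z":0,"rx":0,"ry":0,"rz":0,"grip":0.8}]'

```text
time_s: 20.23
position: [0.5011, 0.0668, 0.1133]
tool_rot: [[0.8, -0.6, 0.0], [-0.6, -0.8, -0.0], [0.0, 0.0, -1.0]]
ft_force: [1.7, -1.4, -3.5]
grip_width: 0.0161
```

Run:
```python
from sp import *
s=st(); print(s['wrist_torque'])
im=snap('wrist','w18.png'); R=np.array(s['tool_rot'])
n=np.array([.589,.0013,.104]); print('nut in tool',np.round(R.T@(n-s['position'])*1000,1), 'x az',np.degrees(np.arctan2(R[1,0],R[0,0])))
c=im['color']; cv2.imwrite('pics/w18c.png',cv2.resize(c[0:110,230:430],None,fx=3.5,fy=3.5,interpolation=cv2.INTER_CUBIC))
im=snap('scene','s18.png'); c=im['color']; cv2.imwrite('pics/s18c.png',cv2.resize(c[200:310,300:430],None,fx=5,fy=5,interpolation=cv2.INTER_CUBIC))
```

```text
t 20.225 p [0.5011 0.0668 0.1133] F [ 1.7 -1.4 -3.5] w 0.016079237693910092
[[0.7998, -0.6003, 0.0], [-0.6003, -0.7998, -0.0001], [0.0001, 0.0001, -1.0]] [ -5.8  25.6  92.8  -0.   61.6 121.1]
[-0.21344095 -0.33168807  0.31699672]
nut in tool [109.6  -0.4   9.3] x az -36.8931070799239
```

View pics/w18.png

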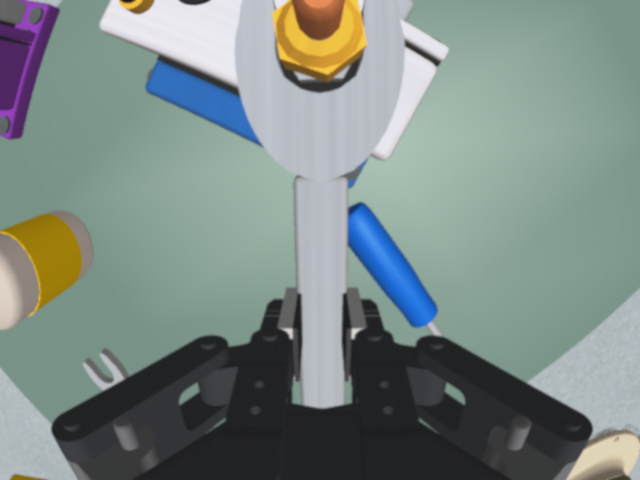

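View pics/s18c.png

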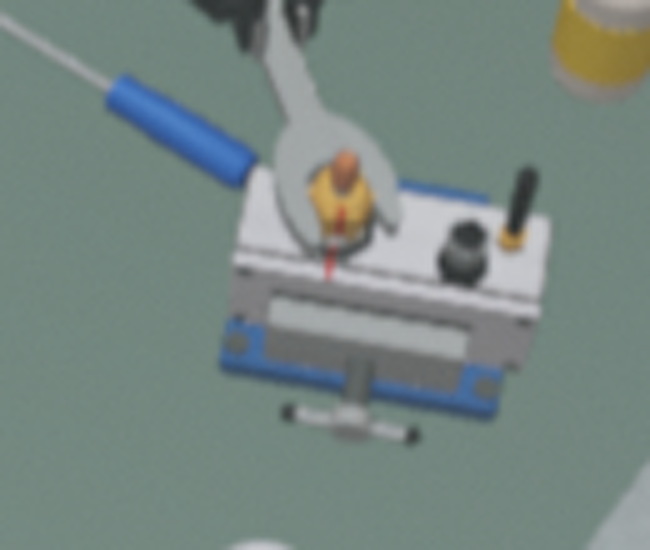

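View pics/w18c.png

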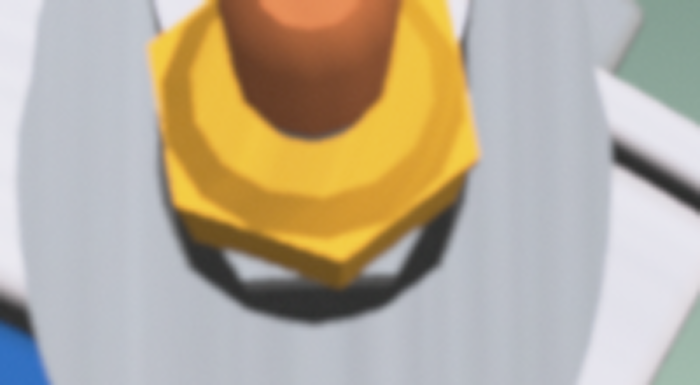

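Call:
play_rows --commands '[{"x":0.0002,"y":0.0077,"z":0,"rx":0,"ry":0,"rz":-0.07,"grip":0.8},{"x":0,"y":0,"z":0,"rx":0,"ry":0,"rz":0,"grip":0.8},{"x":-0.005,"y":0,"z":0,"rx":0,"ry":0,"rz":0,"grip":0.8},{"x":-0.006,"y":0,"z":0,"rx":0,"ry":0,"rz":0,"grip":0.8},{"x":-0.006,"y":0,"z":0,"rx":0,"ry":0,"rz":0,"grip":0.8}]'

```text
time_s: 20.95
position: [0.4814, 0.0707, 0.1131]
tool_rot: [[0.838, -0.546, -0.002], [-0.546, -0.838, 0.001], [-0.002, 0.001, -1.0]]
ft_force: [0.3, -0.1, -3.9]
grip_width: 0.016
```

Run:
```python
from sp import *
s=st(); print(s['wrist_torque'])
im=snap('wrist','w19.png'); R=np.array(s['tool_rot'])
n=np.array([.589,.0013,.104]); print('nut in tool',np.round(R.T@(n-s['position'])*1000,1), 'x az',np.degrees(np.arctan2(R[1,0],R[0,0])))
```

```text
t 20.95 p [0.4814 0.0707 0.1131] F [ 0.3 -0.1 -3.9] w 0.016024113309423726
[[0.838, -0.5456, -0.0019], [-0.5456, -0.838, 0.0006], [-0.0019, 0.0006, -1.0]] [ -5.6  24.1  95.7   0.   60.3 117.4]
[0.03818592 0.04505038 0.00077602]
nut in tool [128.   -0.6   8.8] x az -33.068244810295646
```

View pics/w19.png

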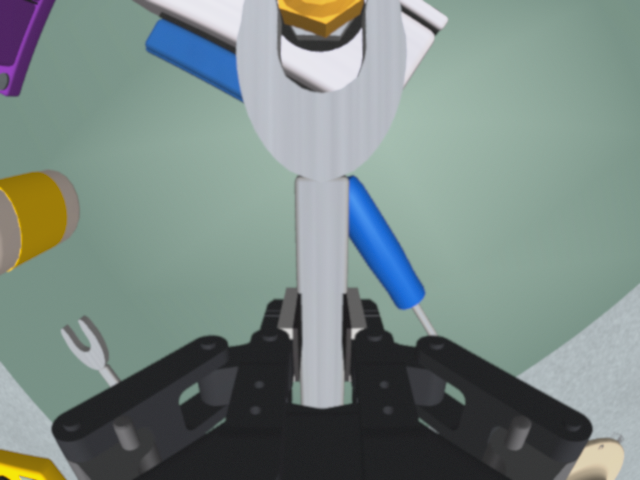

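Call:
play_rows --commands '[{"x":-0.01,"y":0,"z":0,"rx":0,"ry":0,"rz":0,"grip":0.8},{"x":-0.015,"y":0,"z":0,"rx":0,"ry":0,"rz":0,"grip":0.8},{"x":-0.015,"y":0,"z":0,"rx":0,"ry":0,"rz":0,"grip":0.8},{"x":0,"y":0,"z":-0.02,"rx":0,"ry":0,"rz":0,"grip":0.8},{"x":0,"y":0,"z":-0.035,"rx":0,"ry":0,"rz":0,"grip":0.8},{"x":0,"y":0,"z":-0.035,"rx":0,"ry":0,"rz":0,"grip":0.8},{"x":0,"y":0,"z":0,"rx":0,"ry":0,"rz":0,"grip":0.8}]'

```text
time_s: 21.88
position: [0.4491, 0.0925, 0.2052]
tool_rot: [[0.839, -0.545, 0.005], [-0.545, -0.839, -0.0], [0.004, -0.002, -1.0]]
ft_force: [0.5, -0.2, -4.5]
grip_width: 0.0159
```

Call:
play_rows --commands '[{"x":0.0245,"y":0.0469,"z":0,"rx":0,"ry":0,"rz":0,"grip":0.8},{"x":0.0245,"y":0.0469,"z":0,"rx":0,"ry":0,"rz":0,"grip":0.8},{"x":0.0245,"y":0.0469,"z":0,"rx":0,"ry":0,"rz":0,"grip":0.8},{"x":0.0245,"y":0.0469,"z":0,"rx":0,"ry":0,"rz":0,"grip":0.8},{"x":0.0245,"y":0.0469,"z":0,"rx":0,"ry":0,"rz":0,"grip":0.8},{"x":0.0245,"y":0.0469,"z":0,"rx":0,"ry":0,"rz":0,"grip":0.8},{"x":0.0245,"y":0.0469,"z":0,"rx":0,"ry":0,"rz":0,"grip":0.8},{"x":0,"y":0,"z":0,"rx":0,"ry":0,"rz":-0.1,"grip":0.8},{"x":0,"y":0,"z":0,"rx":0,"ry":0,"rz":-0.09,"grip":0.8},{"x":0,"y":0,"z":0,"rx":0,"ry":0,"rz":0,"grip":0.8}]'

```text
time_s: 23.12
position: [0.4133, -0.276, 0.2019]
tool_rot: [[0.926, -0.378, -0.002], [-0.377, -0.926, 0.002], [-0.002, -0.001, -1.0]]
ft_force: [0.4, 0.4, -3.1]
grip_width: 0.0161
```

Run:
```python
from sp import *
s=st(); print(s['wrist_torque'])
im=snap('wrist','w20.png')
im=snap('scene','s20.png'); c=im['color']; cv2.imwrite('pics/s20c.png',cv2.resize(c[200:310,300:430],None,fx=5,fy=5,interpolation=cv2.INTER_CUBIC))
```

```text
t 23.125 p [ 0.4133 -0.276   0.2019] F [ 0.4  0.4 -3.1] w 0.0161060950926292
[[0.926, -0.3775, -0.0017], [-0.3775, -0.926, 0.0019], [-0.0023, -0.0011, -1.0]] [-47.4  18.8  86.7  -0.   74.6  64.8]
[ 0.07510723  0.04811525 -0.00360836]
```

View pics/w20.png

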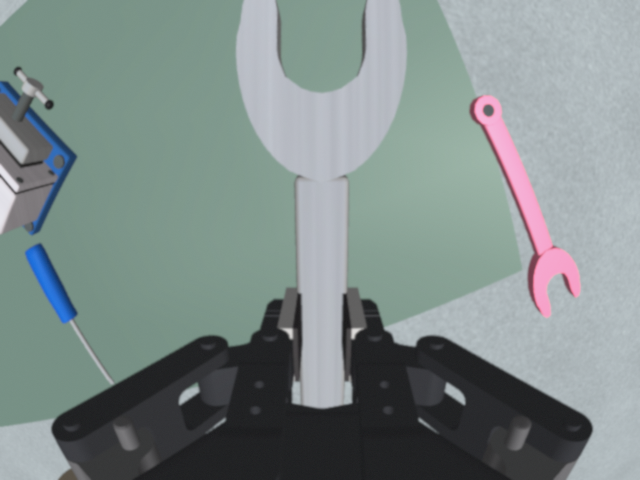

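View pics/s20c.png

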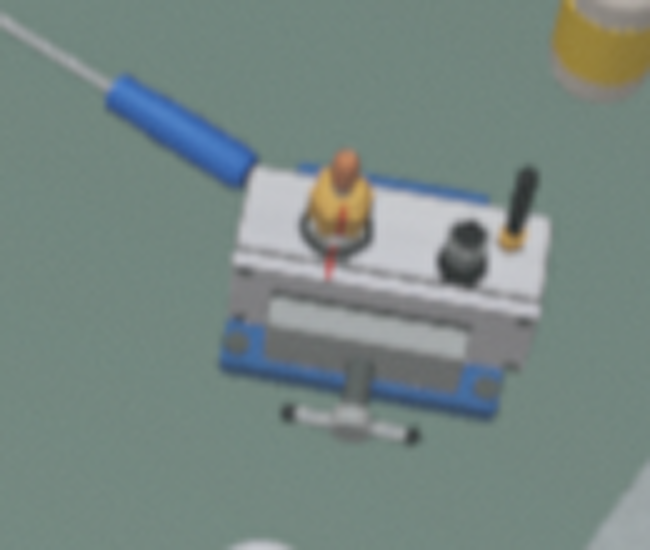

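The nut stripe now lines up with the case stripe, at (340,215) and (330,265). I'll lower the spanner to the bench and release it.

Call:
play_rows --commands '[{"x":0,"y":0,"z":0.05,"rx":0,"ry":0,"rz":0,"grip":0.8},{"x":0,"y":0,"z":0.05,"rx":0,"ry":0,"rz":0,"grip":0.8},{"x":0,"y":0,"z":0.04,"rx":0,"ry":0,"rz":0,"grip":0.8},{"x":0,"y":0,"z":0.02,"rx":0,"ry":0,"rz":0,"grip":0.8},{"x":0,"y":0,"z":0.014,"rx":0,"ry":0,"rz":0,"grip":0.8},{"x":0,"y":0,"z":0.005,"rx":0,"ry":0,"rz":0,"grip":0.8},{"x":0,"y":0,"z":0.004,"rx":0,"ry":0,"rz":0,"grip":0.8},{"x":0,"y":0,"z":0,"rx":0,"ry":0,"rz":0,"grip":0.8}]'

```text
time_s: 24.22
position: [0.4139, -0.2768, 0.0207]
tool_rot: [[0.926, -0.377, 0.001], [-0.377, -0.926, -0.001], [0.001, 0.0, -1.0]]
ft_force: [-0.7, -0.1, -2.8]
grip_width: 0.0164
```

Call:
play_rows --commands '[{"x":0,"y":0,"z":0.003,"rx":0,"ry":0,"rz":0,"grip":0.8},{"x":0,"y":0,"z":0,"rx":0,"ry":0,"rz":0,"grip":0.8},{"x":0,"y":0,"z":0,"rx":0,"ry":0,"rz":0,"grip":0.0},{"x":0,"y":0,"z":0,"rx":0,"ry":0,"rz":0,"grip":0.0},{"x":0,"y":0,"z":0,"rx":0,"ry":0,"rz":0,"grip":-0.1},{"x":0,"y":0,"z":-0.02,"rx":0,"ry":0,"rz":0,"grip":-0.1},{"x":0,"y":0,"z":-0.05,"rx":0,"ry":0,"rz":0,"grip":-0.1},{"x":0,"y":0,"z":-0.05,"rx":0,"ry":0,"rz":0,"grip":-0.1},{"x":0,"y":0,"z":-0.05,"rx":0,"ry":0,"rz":0,"grip":-0.1},{"x":0,"y":0,"z":-0.04,"rx":0,"ry":0,"rz":0,"grip":-0.1},{"x":0,"y":0,"z":0,"rx":0,"ry":0,"rz":0,"grip":-0.1},{"x":0,"y":0,"z":0,"rx":0,"ry":0,"rz":0,"grip":-0.1}]'

```text
time_s: 25.72
position: [0.4135, -0.2763, 0.2265]
tool_rot: [[0.926, -0.377, -0.001], [-0.377, -0.926, 0.001], [-0.001, -0.001, -1.0]]
ft_force: [-0.3, -0.0, -0.6]
grip_width: 0.0468
```

Run:
```python
from sp import *
s=st()
im=optics.get_image('wrist')
overlay(im,(.589,.0013),np.radians(26.5),np.radians(88),'ov21.png',(0,0,640,480),1.25,spl(np.array([.4139,-.2768])+.1085*np.array([.926,-.377]),np.radians(-22.1)))
for n in('top','scene'):
    im=snap(n,n+'21.png'); old=dict(np.load(n+'.npz'))
    d=im['range_z']; f=f_of(im); v,u=np.mgrid[:480,:640]; T=np.array(im['cam_to_world'])
    P=np.stack([(u-im['cx'])/f*d,(v-im['cy'])/f*d,d],-1)@T[:3,:3].T+T[:3,3]
    for nm,p in(('jaw head',[.49,-.3075,.014]),('tail',[.325+.0,-.240,.014])):
        a,b=w2px(im,p); w=P[int(b)-5:int(b)+6,int(a)-5:int(a)+6,2]; print(n,nm,'z 95%',np.percentile(w,95))
    for t in('small_spanner','screwdriver','bottle','can'): print(n,t,[np.round(d['point'],3).tolist() for d in finder.boxes_of(n,t)][:1])
c=im['color']; cv2.imwrite('pics/s21c.png',cv2.resize(c[200:310,300:430],None,fx=5,fy=5,interpolation=cv2.INTER_CUBIC))
```

```text
t 25.725 p [ 0.4135 -0.2763  0.2265] F [-0.3 -0.  -0.6] w 0.046788414356747535
[[0.9263, -0.3767, -0.0009], [-0.3767, -0.9263, 0.001], [-0.0013, -0.0006, -1.0]] [-47.4  17.5  84.3  -0.   78.3  64.7]
top jaw head z 95% 0.016725916958167053
top tail z 95% 0.5329783124163587
top small_spanner [[0.48, 0.304, 0.009]]
top screwdriver [[0.452, 0.038, 0.023]]
top bottle [[0.619, 0.221, 0.102]]
top can [[0.682, -0.217, 0.156]]
scene jaw head z 95% 0.019056803498611163
scene tail z 95% 0.019026722024299225
scene small_spanner [[0.481, 0.307, 0.007]]
scene screwdriver [[0.459, 0.034, 0.022]]
scene bottle [[0.631, 0.214, 0.089]]
scene can [[0.701, -0.233, 0.14]]
```

View pics/ov21.png

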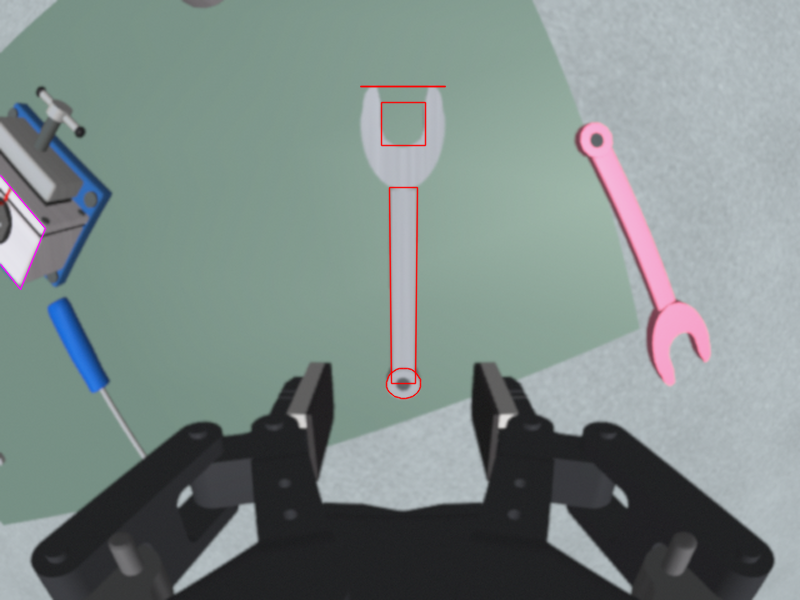

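View pics/top21.png

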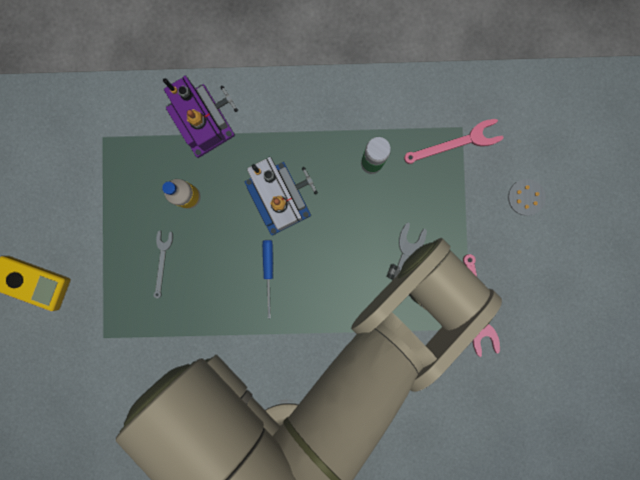

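View pics/scene21.png

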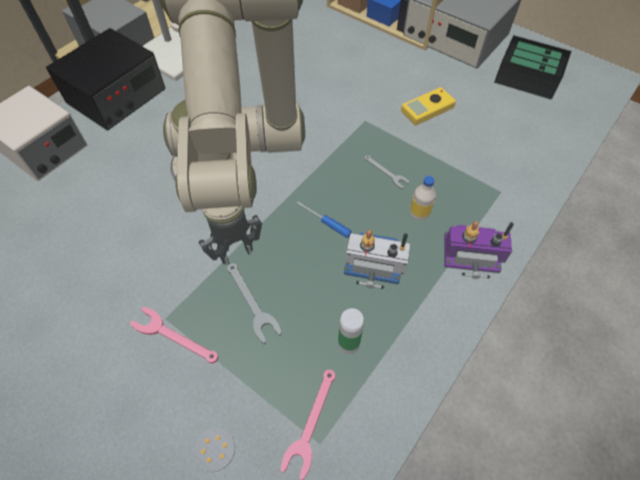

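Run:
```python
from h import *
print(order.close_job())
```

```text
the job is handed in; nothing more can be done
None
```

The nut is tightened and the job is handed in at about 26 s of the 72 s. No verdict is reported.

**What I did**
- With the bare fingers I turned the nut about 118° clockwise, to an estimated 3° past finger-tight. The wrist torque rose from about zero to 0.28 N m there.
- I then picked up the large steel spanner, slid it onto the nut and swept it a quarter turn.
- I backed the spanner straight off and laid it down where it had been.

**What the last checks showed**
- **Nut:** about 88° past finger-tight, worked out from the spanner's angle less its play. In the scene picture its red stripe lines up with the stripe on the case. I did not take a final close-up of the nut.
- **Spanner:** the wrist picture shows it lying flat where the model predicts. Depth readings of its top surface were 17 and 19 mm in the two cameras, against a true 14 mm. I took these as noise, since they are the top of noisy readings.
- **One failed check:** the top-camera reading of the spanner's tail (0.53 m) is not valid, because the arm blocked that view.
- **Bystanders:** the small spanner, screwdriver, bottle and can were within about 6 mm of their starting points, which is near the detector's own error.
- **Robot:** wrist forces stayed within about 8 N in every reading I took. At hand-in the gripper was open, well above the bench and clear of everything.

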